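# Dock the portable reader and click its dial to five

### The arm

A 6-joint arm with a two-finger parallel gripper is mounted at the origin on the work surface. World frame = base frame: x ahead of the robot, y to its left, z up, the work surface at z = 0. Lengths are in m, angles in rad, forces in N, time in s.
With the tool pointing down it reaches from about 0.35 to 0.975 m from the base axis. Payload 4.9 kg.
Tool frame: the origin (TCP) lies midway between the tips of the shut fingers; the grasp point (between the pads) lies 19 mm behind it; z points along the fingers, y is the direction in which the jaws open and shut (so a half turn about z gives the same grasp; the last joint's range is limited). The gripper opens to 85 mm and grips with 20 to 120 N. Pads are 22 mm wide; open, the fingers measure 114 mm over their backs; the gripper's body (76 mm by 85 mm) begins 54 mm behind the grasp point. The pads swing forward as they close: fully open they stand 13 mm farther back than shut.
Start: joints at [-1.313, 0.053, 1.613, -0, 1.476, -0.119], TCP at [0.23, -0.581, 0.231] pointing down, gripper open.
Joint ranges: [-3.01, 3.01], [-1.01, 2.22], [0.06, 2.58], [-1.02, 4.17], [0.09, 2.62], [-3.14, 3.14]. Speed limits (rad/s): [2.57, 2.57, 3.14, 3.14, 3.14, 3.14].

### API

Orientations are given as a unit quaternion [w, x, y, z].
In Python, from plant import manip gives the robot as it stands. The module is installed in compiled form; this text tells all that it offers.
- The arm moves only by the tool move_arm, never from a script. Its argument "rows" is a list of rows, each an object of numbers: "tx", "ty", "tz": the shift along the tool's x, y, z in m; "ax", "ay", "az": the turn, a rotation vector about the tool's x, y, z in degrees; "jaw": the closure in counts, from 0 (fully open) to 255 (shut). In form: [{"tx": .., "ty": .., "tz": .., "ax": .., "ay": .., "az": .., "jaw": ..}, ...]. A call has 1 to 12 rows; each row shifts and turns the pose as measured when the row begins, along the tool's axes as they then stand; what a row does not reach is not made up. A row lasts 1/10 s, in which the tool goes at most 50 mm and 8.59 degrees, less where a joint would pass 70% of its speed; a pose out of reach is approached as far as the arm can. A call with a gripper value outside its range is refused whole. The fingers move at their own pace and stop on an object; the grip force is fixed at half the most. Time passes only in rows, so rows that do not move let the fingers close. It gives the time, the measured TCP pose, the force and the opening at its end, in the units of the state.
- manip.state(): the state, without advancing time (a new reading comes with each control period).
- manip.grab_frame(name): name is "side" or "top" or "wrist"; returns a dict with "color" (420x560x3 uint8, red, green, blue), "intrinsics" (3x3 intrinsics, pixels), "R" (3x3) and "t" (3): a world point X has camera coordinates R X + t. Camera axes: x right, y down, z forward; pixel columns grow to the right and rows downward; lengths in m; the calibration is good to about 2 mm. A picture is of the moment at which its call begins. There is no depth.
- manip.job_done(): hands the job in, once; it reports no verdict.
The state is a dict: "time": time; "joint_pos": joint angles; "joint_vel": joint speeds; "joint_efforts": joint torques, N m; "tool_pos": TCP position; "tool_rot": TCP orientation; "contact_force": force on the tool from outside, world axes, zero at the start; "ft_torque": the same for the moment, N m; "gripper_width": opening from 0.0 (shut) to 1.0 (fully open).
Only numpy, scipy, OpenCV 4.12 (cv2) and the standard library are available. Lean on these libraries where they do the work, as an engineer would, in place of code of your own. Each camera call takes 0.05 s, during which the arm holds its last target.

### The job

Set the grey portable reader gently down into the black charging dock, fully home, with its dial at the dock's orange-striped end, and let go of it. Then take it by the dial and turn the dial clockwise (seen from above) until it rests in the fifth click from its red stop mark, the stop itself counting as zero, and let go. Do not tip or drop the reader, and leave the bottle, the jar and the blue tip box alone.

Things in the scene. Friction and masses are not known exactly. Their poses are not given: they have to be found in the camera images.
- reader_center (a point): centre of the loose portable reader (about 0.75 kg), a grey box 180 x 90 x 56 mm (length along its x, width along its y) with an orange line round its foot; the point is 28 mm above its underside. Its x axis points from the dark carry handle towards the dial, z up. It starts on the bench.
- reader_handle (a point): middle of the reader's dark carry handle, a bar 76 mm long along the reader's y, 14 mm thick along the reader's x, 18 mm high, joined to the reader by a 10 mm wide post at each end; the point lies at the bar's centre, 28 mm behind the reader's centre (along its -x), 90 mm above its underside and 34 mm above its top face. Under the bar there is a 25 mm gap. The reader's weight balances about under the handle.
- dial_grip (a point): the dark rotary dial on the reader's top face, 48 mm ahead of the reader's centre (along the reader's +x): a disc 58 mm across, 9 mm high, with an upright bar grip 58 mm long, 14 mm thick, whose top is 38 mm above the reader's top face. The point lies on the dial's upright axis, 28 mm above the reader's top face (84 mm above the reader's underside). Its x axis lies along the bar and points to the end with the white pointer line; z up.
- dial (a joint): dial angle, rad, growing clockwise seen from above. 0 is the stop, pointer at the 9 mm wide red mark; clicks every 30 deg (0.5236 rad), places 0 to 10 (5.236), 1 to 10 with a black tick on the pale dial plate. Spring detents (about 0.1 N m) pull it into the nearest click when let go. Starts at click 0, 1 or 2. Pointer direction in the reader's frame: 210 deg minus this angle (counter-clockwise from its x axis).
- dock_seat (a point): centre of the floor of the fixed black charging dock. The dock is 210 mm (its x) by 120 mm (its y); its floor is 10 mm above the bench and takes the reader with 5 mm to spare on each side; a wall 10 mm thick stands all round, up to 14 mm above the floor. Its x axis points to the end with the orange stripe; z up. The reader is home when its underside lies on this floor.
- dock_dial (a point): the point of the dock's floor, 48 mm from dock_seat towards the orange stripe, above which the dial's axis stands when the reader is home the right way round
- bottle_center (a point): bystander: small bottle with a blue cap, 48 mm across, 85 mm tall; its middle, 42 mm above the bench
- jar_center (a point): bystander: round jar with a white lid, 60 mm across, 60 mm tall; its middle, 30 mm above the bench
- tipbox_center (a point): bystander: blue tip box with a pale lid, 76 x 111 x 54 mm; its middle, 27 mm above the bench
Things that resemble listed ones, but are neither listed nor needed, are in the scene too. There is more than one size of the part that bears dock_seat; the job needs the largest.

How it is judged:
On the way, in this order (a step that is already met when the one before it is completed fails the run):
1. the reader lies fully home in the dock, dial at the orange-striped end, and has been let go (z of reader_center in the frame of dock_seat below 0.031 m and horizontal distance between reader_center and dock_seat below 0.011 m and horizontal distance between dial_grip and dock_dial below 0.012 m and angle between reader_center's own z axis and vertical below 0.05 rad and contact force between the fingers and reader below 0.1 N), for 0.2 s.
2. the dial rests in the fifth click, with the reader still home (value of joint dial between 2.498 and 2.738 rad and z of reader_center in the frame of dock_seat below 0.031 m and contact force between the fingers and reader below 0.1 N), for 0.2 s.
At the end, for the whole second after the job is handed in: The reader lies at rest and level in the dock (within 3 mm of the floor, its centre within 11 mm of the dock's centre and its dial within 12 mm of its place at the orange-striped end), and the dial rests in the fifth click from the stop (150 degrees, within 7 degrees); everything is let go (value of joint dial between 2.498 and 2.738 rad and z of reader_center in the frame of dock_seat below 0.031 m and horizontal distance between reader_center and dock_seat below 0.011 m and horizontal distance between dial_grip and dock_dial below 0.012 m and angle between reader_center's own z axis and vertical below 0.05 rad and linear speed of reader below 0.02 m/s); the robot touches nothing.
It fails at once if the reader is tipped by more than 30 degrees (angle between reader_center's own z axis and vertical above 0.52 rad).
It fails at once if the reader is dropped (falls free of the fingers faster than 0.5 m/s) (contact force between the fingers and reader below 0.1 N and linear speed of reader above 0.5 m/s).
It fails at once if the bottle, the jar or the tip box is pushed away by more than 30 mm (distance of any of bottle_center, jar_center, tipbox_center from where it was at the start of the episode above 0.03 m).
It also fails if it takes over 64 s, if anything falls off the work surface, if the arm or the gripper's body presses on something with over 40 N, if the wrist force passes 120 N, or if a joint passes its speed limit or range.

## Working session

There is one attempt and no reset: what is moved stays moved. The work goes in short steps, Python scripts to look and compute and a tool call to move; the robot and the scene stay as the last step left them, time stands still between calls to the robot, and variables do not carry over. Pictures are saved under pics/ and viewed, and the job is handed in when it is done.

Besides the shell and the picture viewer there is one more tool, called as a command line: name --argument value ..., lists and objects as JSON in quotes. move_arm: Moves the arm, as the interface text tells. Its arguments: {"type":"object","properties":{"rows":{"type":"array"}},"required":["rows"]}

```bash
mkdir -p pics; cat > h.py <<'E'
import numpy as np, cv2, json
from plant import manip
def grab(name,fn):
    f=manip.grab_frame(name); cv2.imwrite('pics/'+fn+'.png',f['color'][:,:,::-1])
    np.savez('pics/'+fn+'.npz',K=f['intrinsics'],R=f['R'],t=f['t']); return f
def ray(fn,u,v,z):
    d=np.load('pics/'+fn+'.npz');K,R,t=d['K'],d['R'],d['t']
    c=-R.T@t; r=R.T@np.linalg.inv(K)@np.array([u,v,1.]); s=(z-c[2])/r[2]; return c+s*r
def proj(fn,X):
    d=np.load('pics/'+fn+'.npz'); p=d['K']@(d['R']@np.array(X,float)+d['t']); return p[:2]/p[2]
def crop(fn,x0,y0,x1,y1,s,out):
    i=cv2.imread('pics/'+fn+'.png')[y0:y1,x0:x1]; cv2.imwrite('pics/'+out+'.png',cv2.resize(i,None,fx=s,fy=s,interpolation=cv2.INTER_CUBIC))
E
python3 - <<'E'
from h import *
for n in('top','side'):
    f=grab(n,n+'0'); print(n,-f['R'].T@f['t'])
s=manip.state();print(s['time'],s['tool_pos'],s['tool_rot'],s['contact_force'],s['gripper_width'])
E
```

```text
top [ 0.45084748 -0.09572053  1.08051717]
side [0.27459312 0.48595283 0.84731057]
0.1 [ 0.22980495 -0.58060011  0.23014067] [-9.56518070e-04  9.82305854e-01  1.87281310e-01 -7.23088877e-05] [-0.28192352 -0.85695954  0.2035952 ] 0.9986083755702979
```

View pics/top0.png

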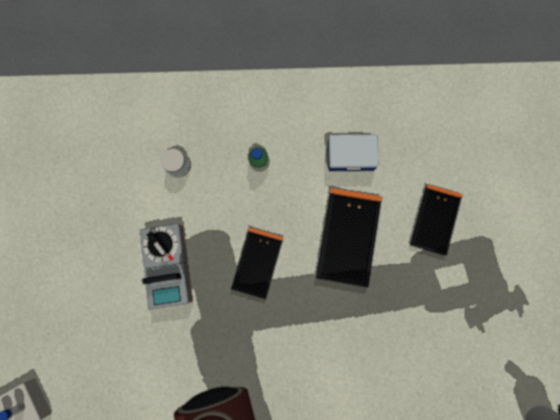

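View pics/side0.png

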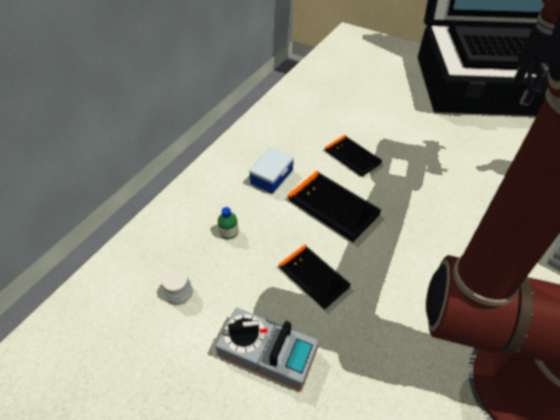

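Candidates: docks in the top view at (257,262), (348,237) and (436,219). The middle one is the largest. The only reader is at (164,265), and the item at bottom left (20,400) is not one. I'll check this in close crops.

```bash
python3 - <<'E'
from h import *
crop('top0',130,210,210,315,6,'c1'); crop('top0',300,180,400,295,5,'c2')
crop('side0',210,300,330,390,6,'c3')
E
```

```text
(no output)
```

View pics/c1.png

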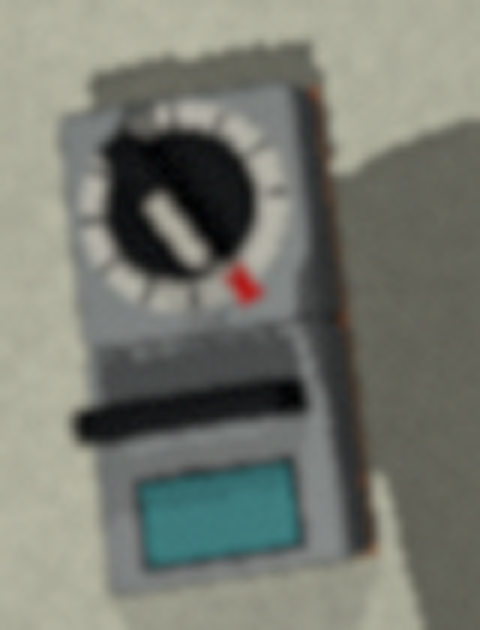

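View pics/c2.png

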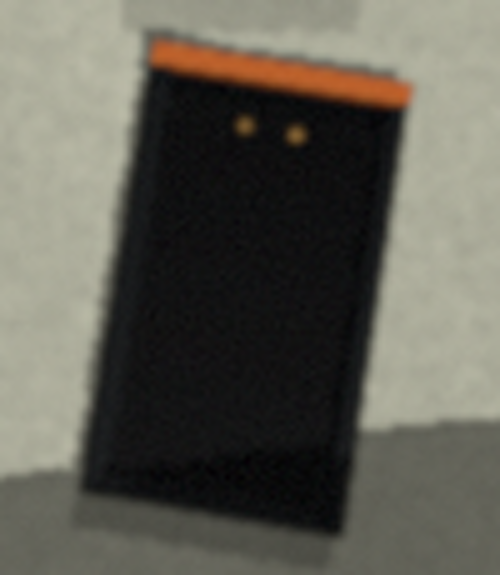

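View pics/c3.png

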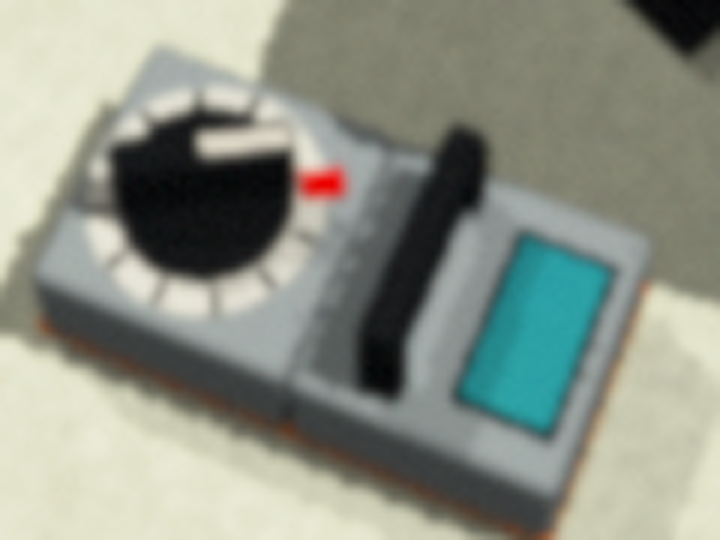

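```bash
cat >> h.py <<'E'
def rect(P):  # TL,TR,BL,BR -> with x axis up the image
    P=np.array(P); c=P.mean(0); ax=(P[0]+P[1]-P[2]-P[3])/2; w=(P[0]+P[2]-P[1]-P[3])/2
    print('c',c.round(4),'len',np.linalg.norm(ax).round(4),'wid',np.linalg.norm(w).round(4),'yawL',np.degrees(np.arctan2(ax[1],ax[0])).round(2),'yawW',np.degrees(np.arctan2(-w[0],w[1])).round(2))
E
python3 - <<'E'
from h import *
rect([ray('top0',130+u/6,210+v/6,.056) for u,v in[(60,118),(293,88),(108,594),(350,555)]])
rect([ray('top0',300+u/5,180+v/5,.024) for u,v in[(148,33),(412,85),(82,492),(340,533)]])
for u,v in[(78,425),(305,395)]: print('handle',ray('top0',130+u/6,210+v/6,.095))
for u,v in[(175,160),(258,155),(353,150)]:print(ray('top0',u,v,.06))
E
```

```text
c [0.4702 0.2017 0.056 ] len 0.1751 wid 0.0891 yawL 7.58 yawW 7.28
c [ 0.531  -0.2141  0.024 ] len 0.2101 wid 0.1202 yawL -10.51 yawW -11.2
handle [0.43873368 0.23424941 0.095     ]
handle [0.44809025 0.15327154 0.095     ]
[0.70979614 0.17950611 0.06      ]
[ 0.717191   -0.01022116  0.06      ]
[ 0.72390354 -0.22542755  0.06      ]
```

```bash
cat >> h.py <<'E'
from scipy.spatial.transform import Rotation as Ro
def st():
    s=manip.state(); q=s['tool_rot']; R=Ro.from_quat([q[1],q[2],q[3],q[0]]).as_matrix()
    a=np.degrees(np.arctan2(R[1,1],R[0,1]))
    print('t',round(s['time'],2),'p',np.round(s['tool_pos'],4),'yaw_y',a.round(2),'zax',R[:,2].round(4),'F',np.round(s['contact_force'],1),'w',round(s['gripper_width'],3),'j',np.round(s['joint_pos'],2)); return np.array(s['tool_pos']),R,a
def plan(x,y,z,yaw,n,jaw):
    p,R,a=st(); d=(yaw-a+90)%180-90 if yaw is not None else 0
    tgt=np.array([x,y,z]); step=(tgt-p)/n
    for k in range(n):
        Rk=Ro.from_euler('z',d*k/n,degrees=True).as_matrix()@R; v=Rk.T@step
        print('{"tx":%.3f,"ty":%.3f,"tz":%.3f,"ax":0,"ay":0,"az":%.1f,"jaw":%d},'%(*v,-d/n,jaw))
E
python3 - <<'E'
from h import *
plan(.45,-.2,.23,-30,9,0)
E
```

```text
t 0.1 p [ 0.2298 -0.5806  0.2301] yaw_y -68.41 zax [-5.0e-04  1.9e-03 -1.0e+00] F [-0.3 -0.9  0.2] w 0.999 j [-1.31  0.05  1.61 -0.    1.48 -0.12]
{"tx":0.038,"ty":-0.030,"tz":0.000,"ax":0,"ay":0,"az":-4.3,"jaw":0},
{"tx":0.040,"ty":-0.027,"tz":0.000,"ax":0,"ay":0,"az":-4.3,"jaw":0},
{"tx":0.042,"ty":-0.024,"tz":0.000,"ax":0,"ay":0,"az":-4.3,"jaw":0},
{"tx":0.044,"ty":-0.021,"tz":0.000,"ax":0,"ay":0,"az":-4.3,"jaw":0},
{"tx":0.046,"ty":-0.018,"tz":0.000,"ax":0,"ay":0,"az":-4.3,"jaw":0},
{"tx":0.047,"ty":-0.014,"tz":0.000,"ax":0,"ay":0,"az":-4.3,"jaw":0},
{"tx":0.048,"ty":-0.011,"tz":0.000,"ax":0,"ay":0,"az":-4.3,"jaw":0},
{"tx":0.048,"ty":-0.007,"tz":0.000,"ax":0,"ay":0,"az":-4.3,"jaw":0},
{"tx":0.049,"ty":-0.004,"tz":0.000,"ax":0,"ay":0,"az":-4.3,"jaw":0},
```

move_arm --rows '[{"tx": 0.038, "ty": -0.03, "tz": 0, "ax": 0, "ay": 0, "az": -4.3, "jaw": 0}, {"tx": 0.04, "ty": -0.027, "tz": 0, "ax": 0, "ay": 0, "az": -4.3, "jaw": 0}, {"tx": 0.042, "ty": -0.024, "tz": 0, "ax": 0, "ay": 0, "az": -4.3, "jaw": 0}, {"tx": 0.044, "ty": -0.021, "tz": 0, "ax": 0, "ay": 0, "az": -4.3, "jaw": 0}, {"tx": 0.046, "ty": -0.018, "tz": 0, "ax": 0, "ay": 0, "az": -4.3, "jaw": 0}, {"tx": 0.047, "ty": -0.014, "tz": 0, "ax": 0, "ay": 0, "az": -4.3, "jaw": 0}, {"tx": 0.048, "ty": -0.011, "tz": 0, "ax": 0, "ay": 0, "az": -4.3, "jaw": 0}, {"tx": 0.048, "ty": -0.007, "tz": 0, "ax": 0, "ay": 0, "az": -4.3, "jaw": 0}, {"tx": 0.049, "ty": -0.004, "tz": 0, "ax": 0, "ay": 0, "az": -4.3, "jaw": 0}]'

```text
time: 1.0
tool_pos: [0.4458, -0.1916, 0.2256]
tool_rot: [-0.004, 0.861, 0.509, 0.0]
contact_force: [0.8, -0.6, -0.6]
gripper_width: 1.0
```

```bash
python3 - <<'E'
from h import *
grab('wrist','w0')
plan(.42,.198,.23,7.4,10,80)
E
```

```text
t 1.05 p [ 0.4484 -0.1854  0.2255] yaw_y -28.31 zax [-0.0013  0.0129 -0.9999] F [ 1.5  4.9 -0.2] w 1.001 j [-0.55 -0.28  1.93  0.01  1.5  -0.06]
{"tx":0.032,"ty":-0.021,"tz":0.000,"ax":0,"ay":0,"az":-3.6,"jaw":80},
{"tx":0.034,"ty":-0.019,"tz":0.000,"ax":0,"ay":0,"az":-3.6,"jaw":80},
{"tx":0.035,"ty":-0.016,"tz":0.000,"ax":0,"ay":0,"az":-3.6,"jaw":80},
{"tx":0.036,"ty":-0.014,"tz":0.000,"ax":0,"ay":0,"az":-3.6,"jaw":80},
{"tx":0.037,"ty":-0.012,"tz":0.000,"ax":0,"ay":0,"az":-3.6,"jaw":80},
{"tx":0.037,"ty":-0.010,"tz":0.000,"ax":0,"ay":0,"az":-3.6,"jaw":80},
{"tx":0.038,"ty":-0.007,"tz":0.000,"ax":0,"ay":0,"az":-3.6,"jaw":80},
{"tx":0.038,"ty":-0.005,"tz":-0.000,"ax":0,"ay":0,"az":-3.6,"jaw":80},
{"tx":0.038,"ty":-0.003,"tz":-0.000,"ax":0,"ay":0,"az":-3.6,"jaw":80},
{"tx":0.038,"ty":-0.000,"tz":-0.000,"ax":0,"ay":0,"az":-3.6,"jaw":80},
```

View pics/w0.png

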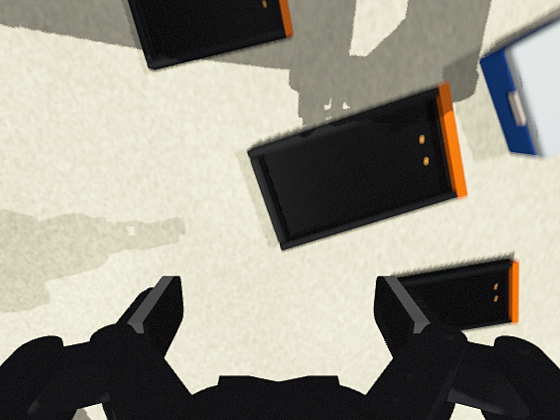

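The wrist view shows the large dock's wall-top corners at (249,151), (441,85), (466,196) and (284,249), with the orange end on the right.

```bash
python3 - <<'E'
from h import *
# TL,TR,BL,BR with x axis (orange) 'up': TL=left(+y)...
d=np.load('pics/w0.npz');print(-d['R'].T@d['t'])
for u,v in [(249,151),(441,85),(466,196),(284,249)]: print(ray('w0',u,v,.024))
P=[ray('w0',u,v,.024) for u,v in [(466,196),(441,85),(284,249),(249,151)]];rect(P)
crop('w0',230,70,480,260,3.2,'c4')
E
```

```text
[ 0.48112915 -0.12785911  0.36789981]
[ 0.43910732 -0.13689792  0.024     ]
[ 0.63549453 -0.1724033   0.024     ]
[ 0.61942372 -0.28980617  0.024     ]
[ 0.41905289 -0.24989628  0.024     ]
c [ 0.5283 -0.2123  0.024 ] len 0.2019 wid 0.1166 yawL -10.76 yawW 171.09
```

View pics/c4.png

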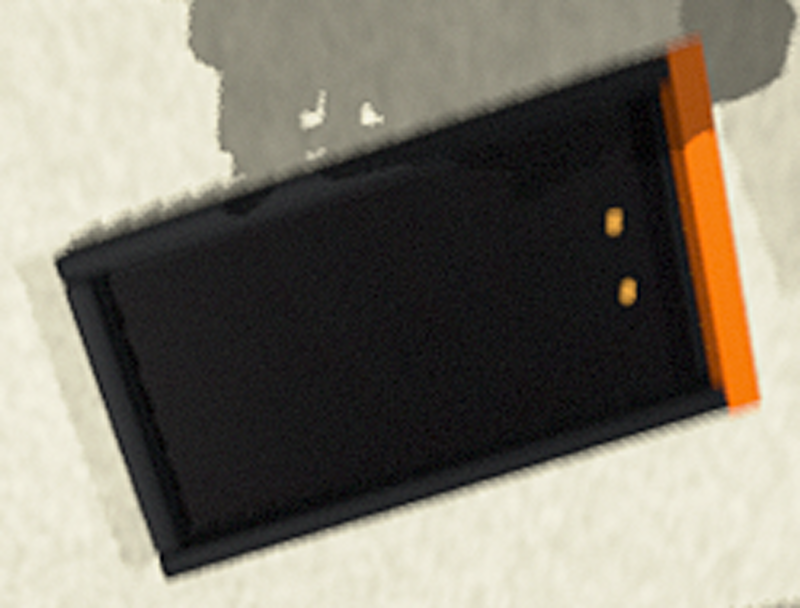

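move_arm --rows '[{"tx": 0.032, "ty": -0.021, "tz": 0, "ax": 0, "ay": 0, "az": -3.6, "jaw": 80}, {"tx": 0.034, "ty": -0.019, "tz": 0, "ax": 0, "ay": 0, "az": -3.6, "jaw": 80}, {"tx": 0.035, "ty": -0.016, "tz": 0, "ax": 0, "ay": 0, "az": -3.6, "jaw": 80}, {"tx": 0.036, "ty": -0.014, "tz": 0, "ax": 0, "ay": 0, "az": -3.6, "jaw": 80}, {"tx": 0.037, "ty": -0.012, "tz": 0, "ax": 0, "ay": 0, "az": -3.6, "jaw": 80}, {"tx": 0.037, "ty": -0.01, "tz": 0, "ax": 0, "ay": 0, "az": -3.6, "jaw": 80}, {"tx": 0.038, "ty": -0.007, "tz": 0, "ax": 0, "ay": 0, "az": -3.6, "jaw": 80}, {"tx": 0.038, "ty": -0.005, "tz": 0, "ax": 0, "ay": 0, "az": -3.6, "jaw": 80}, {"tx": 0.0, "ty": 0, "tz": 0, "ax": 0, "ay": 0, "az": -3.6, "jaw": 80}, {"tx": 0.0, "ty": 0, "tz": 0, "ax": 0, "ay": 0, "az": -3.6, "jaw": 80}]'

```text
time: 2.05
tool_pos: [0.4185, 0.1365, 0.2256]
tool_rot: [-0.007, 0.646, 0.763, 0.003]
contact_force: [0.1, -0.1, 0.3]
gripper_width: 0.684
```

```bash
python3 - <<'E'
from h import *
grab('wrist','w1');st()
E
```

```text
t 2.1 p [0.4185 0.1364 0.2254] yaw_y 9.51 zax [-0.0069  0.0146 -0.9999] F [0.6 0.3 0.1] w 0.687 j [ 0.14 -0.41  2.03  0.02  1.53 -0.03]
```

View pics/w1.png

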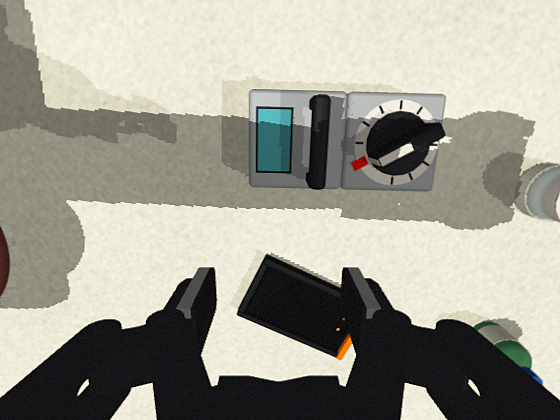

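```bash
python3 - <<'E'
from h import *
crop('w1',235,80,455,210,3.6,'c5')
E
```

```text
(no output)
```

View pics/c5.png

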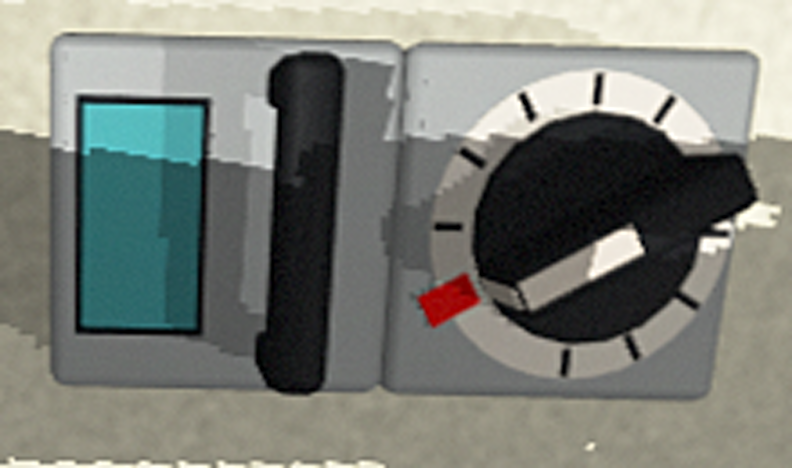

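```bash
python3 - <<'E'
from h import *
f=lambda u,v,z: ray('w1',235+u/3.6,80+v/3.6,z)
# reader x -> image right; +y (left) -> image up
rect([f(758,50,.056),f(710,398,.056),f(51,34,.056),f(50,383,.056)])
rect([f(344,62,.099),f(322,392,.099),f(278,62,.099),f(258,390,.099)])
for p in[(758,50,.056),(710,398,.056),(51,34,.056),(50,383,.056)]:print(f(*p))
E
```

```text
c [0.4681 0.2035 0.056 ] len 0.1769 wid 0.0878 yawL 8.27 yawW 8.56
c [0.4398 0.1986 0.099 ] len 0.0145 wid 0.0718 yawL 8.61 yawW 7.72
[0.54858395 0.25958332 0.056     ]
[0.56258881 0.17288219 0.056     ]
[0.37448801 0.23421873 0.056     ]
[0.38662149 0.14734629 0.056     ]
```

```bash
cat >> h.py <<'E'
def plan(x,y,z,yaw,n,jaw,flip=None):
    p,R,a=st(); 
    if yaw is None: yaw=a
    d=(yaw-a+90)%180-90 if flip is None else yaw-a
    b=np.radians(a+d); yy=np.array([np.cos(b),np.sin(b),0]); zz=np.array([0,0,-1.]); Rt=np.c_[np.cross(yy,zz),yy,zz]
    rv=Ro.from_matrix(R.T@Rt).as_rotvec(); step=(np.array([x,y,z])-p)/n
    print('turn',np.degrees(rv).round(2))
    for k in range(n):
        Rk=R@Ro.from_rotvec(rv*k/n).as_matrix(); v=Rk.T@step; w=np.degrees(rv/n)
        print('{"tx":%.4f,"ty":%.4f,"tz":%.4f,"ax":%.1f,"ay":%.1f,"az":%.1f,"jaw":%d},'%(*v,*w,jaw))
E
python3 - <<'E'
from h import *
plan(.4405,.199,.14,8,4,110)
E
```

```text
t 2.1 p [0.4185 0.1364 0.2254] yaw_y 9.51 zax [-0.0069  0.0146 -0.9999] F [0.6 0.3 0.1] w 0.687 j [ 0.14 -0.41  2.03  0.02  1.53 -0.03]
turn [-0.26 -0.89  1.51]
{"tx":0.0142,"ty":0.0081,"tz":0.0215,"ax":-0.1,"ay":-0.2,"az":0.4,"jaw":110},
{"tx":0.0143,"ty":0.0080,"tz":0.0215,"ax":-0.1,"ay":-0.2,"az":0.4,"jaw":110},
{"tx":0.0145,"ty":0.0079,"tz":0.0215,"ax":-0.1,"ay":-0.2,"az":0.4,"jaw":110},
{"tx":0.0146,"ty":0.0078,"tz":0.0214,"ax":-0.1,"ay":-0.2,"az":0.4,"jaw":110},
```

move_arm --rows '[{"tx": 0.0142, "ty": 0.008, "tz": 0.0215, "ax": -0.1, "ay": -0.2, "az": 0.4, "jaw": 110}, {"tx": 0.0143, "ty": 0.008, "tz": 0.0215, "ax": -0.1, "ay": -0.2, "az": 0.4, "jaw": 110}, {"tx": 0.0145, "ty": 0.008, "tz": 0.0215, "ax": -0.1, "ay": -0.2, "az": 0.4, "jaw": 110}, {"tx": 0.0146, "ty": 0.008, "tz": 0.0215, "ax": -0.1, "ay": -0.2, "az": 0.4, "jaw": 110}, {"tx": 0, "ty": 0, "tz": 0, "ax": 0, "ay": 0, "az": 0, "jaw": 110}]'

```text
time: 2.6
tool_pos: [0.4424, 0.199, 0.1373]
tool_rot: [0.002, 0.661, 0.751, 0.002]
contact_force: [1.0, -0.4, -0.3]
gripper_width: 0.565
```

```bash
python3 - <<'E'
from h import *
grab('wrist','w2');grab('side','s2');plan(.4405,.199,.100,8,2,110)
crop('s2',190,220,370,390,3.4,'c6')
E
```

```text
t 2.7 p [0.444  0.1985 0.1405] yaw_y 7.29 zax [ 0.0093  0.0011 -1.    ] F [0.5 1.1 0.7] w 0.571 j [ 0.27 -0.22  2.02 -0.    1.33  0.14]
turn [ 0.54  0.01 -0.71]
{"tx":0.0005,"ty":-0.0019,"tz":0.0203,"ax":0.3,"ay":0.0,"az":-0.4,"jaw":110},
{"tx":0.0005,"ty":-0.0018,"tz":0.0203,"ax":0.3,"ay":0.0,"az":-0.4,"jaw":110},
```

View pics/w2.png

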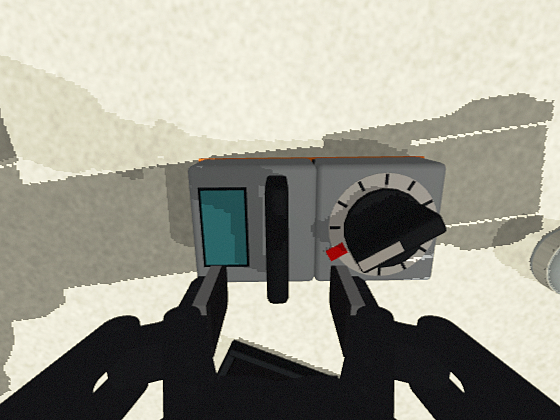

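View pics/c6.png

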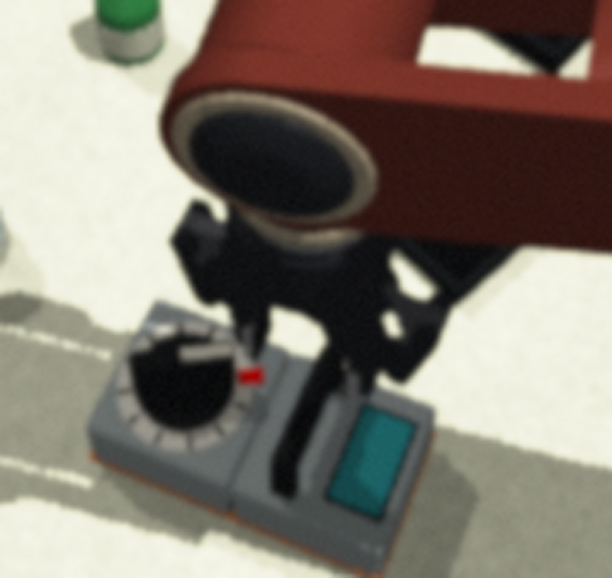

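```bash
python3 - <<'E'
from h import *
for p in[(265,180),(288,178),(267,301),(289,301)]:print(ray('w2',*p,.099))
print(np.mean([ray('w2',*p,.099) for p in[(265,180),(288,178),(267,301),(289,301)]],0))
E
```

```text
[0.429315   0.24023029 0.099     ]
[0.44186396 0.24297949 0.099     ]
[0.43946901 0.1647652  0.099     ]
[0.45309875 0.16650105 0.099     ]
[0.44093668 0.20361901 0.099     ]
```

move_arm --rows '[{"tx": 0.001, "ty": -0.0025, "tz": 0.02, "ax": 0.3, "ay": 0, "az": -0.4, "jaw": 110}, {"tx": 0.001, "ty": -0.001, "tz": 0.02, "ax": 0.3, "ay": 0, "az": -0.4, "jaw": 110}, {"tx": 0, "ty": 0, "tz": 0.005, "ax": 0, "ay": 0, "az": 0, "jaw": 110}]'

```text
time: 3.0
tool_pos: [0.4444, 0.1987, 0.1008]
tool_rot: [0.003, 0.657, 0.754, 0.003]
contact_force: [-0.6, 0.1, 0.3]
gripper_width: 0.569
```

```bash
python3 - <<'E'
from h import *
plan(.4405,.2005,.071,8,2,110)
grab('wrist','w3')
E
```

```text
t 3.0 p [0.4444 0.1987 0.1008] yaw_y 7.91 zax [ 0.0088  0.0016 -1.    ] F [-0.6  0.1  0.3] w 0.569 j [ 0.27 -0.17  2.05 -0.    1.25  0.13]
turn [ 0.51 -0.02 -0.09]
{"tx":0.0012,"ty":-0.0020,"tz":0.0149,"ax":0.3,"ay":-0.0,"az":-0.0,"jaw":110},
{"tx":0.0012,"ty":-0.0019,"tz":0.0149,"ax":0.3,"ay":-0.0,"az":-0.0,"jaw":110},
```

View pics/w3.png

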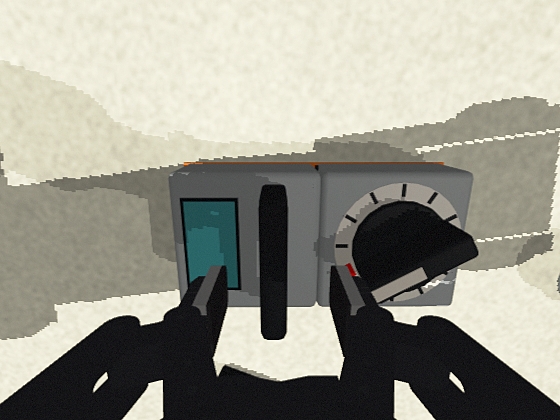

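move_arm --rows '[{"tx": 0.001, "ty": -0.004, "tz": 0.015, "ax": 0.5, "ay": 0, "az": 0, "jaw": 110}, {"tx": 0.001, "ty": -0.003, "tz": 0.013, "ax": 0.5, "ay": 0, "az": 0, "jaw": 110}, {"tx": 0, "ty": 0, "tz": 0, "ax": 0.3, "ay": 0, "az": 0, "jaw": 110}]'

```text
time: 3.35
tool_pos: [0.4391, 0.1993, 0.0744]
tool_rot: [-0.003, 0.657, 0.753, -0.003]
contact_force: [0.5, 0.2, 0.2]
gripper_width: 0.562
```

```bash
python3 - <<'E'
from h import *
plan(.4405,.2005,.071,8,1,110)
E
```

```text
t 3.35 p [0.4391 0.1993 0.0744] yaw_y 7.78 zax [-9.4e-03 -4.0e-04 -1.0e+00] F [0.5 0.2 0.2] w 0.562 j [ 0.27 -0.13  2.07  0.    1.22  0.13]
turn [-0.54 -0.05 -0.22]
{"tx":0.0010,"ty":0.0016,"tz":0.0033,"ax":-0.5,"ay":-0.1,"az":-0.2,"jaw":110},
```

move_arm --rows '[{"tx": 0.001, "ty": 0.001, "tz": 0.003, "ax": -0.4, "ay": 0, "az": 0, "jaw": 110}, {"tx": 0, "ty": 0, "tz": 0, "ax": 0, "ay": 0, "az": 0, "jaw": 255}, {"tx": 0, "ty": 0, "tz": 0, "ax": 0, "ay": 0, "az": 0, "jaw": 255}, {"tx": 0, "ty": 0, "tz": 0, "ax": 0, "ay": 0, "az": 0, "jaw": 255}, {"tx": 0, "ty": 0, "tz": 0, "ax": 0, "ay": 0, "az": 0, "jaw": 255}, {"tx": 0, "ty": 0, "tz": 0, "ax": 0, "ay": 0, "az": 0, "jaw": 255}]'

```text
time: 3.95
tool_pos: [0.4412, 0.2009, 0.0719]
tool_rot: [-0.0, 0.657, 0.754, 0.001]
contact_force: [1.0, -0.1, -2.3]
gripper_width: 0.152
```

```bash
python3 - <<'E'
from h import *
st();grab('side','s3');crop('s3',190,220,370,390,3.4,'c7')
E
```

```text
t 3.95 p [0.4412 0.2009 0.0719] yaw_y 7.79 zax [ 4.0e-04  1.2e-03 -1.0e+00] F [ 1.  -0.1 -2.3] w 0.152 j [ 0.27 -0.13  2.07  0.    1.2   0.14]
```

View pics/c7.png

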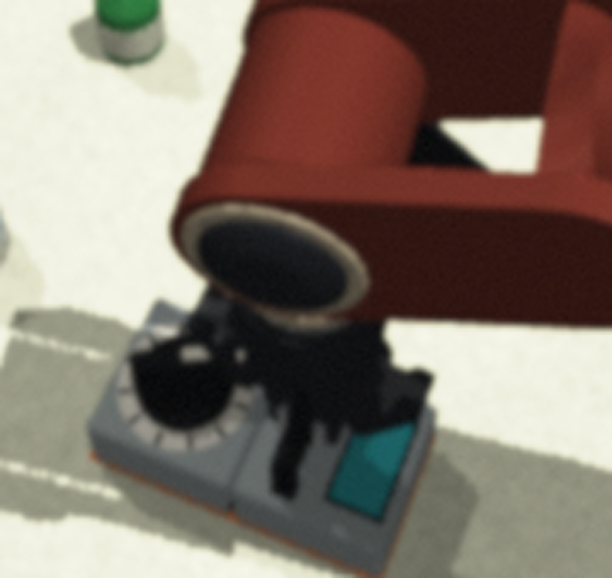

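Opening 0.152 is about 13 mm, so the bar is in the jaws. Lifting.

move_arm --rows '[{"tx": 0, "ty": 0, "tz": -0.01, "ax": 0, "ay": 0, "az": 0, "jaw": 255}, {"tx": 0, "ty": 0, "tz": -0.015, "ax": 0, "ay": 0, "az": 0, "jaw": 255}, {"tx": 0, "ty": 0, "tz": -0.025, "ax": 0, "ay": 0, "az": 0, "jaw": 255}, {"tx": 0, "ty": 0, "tz": -0.025, "ax": 0, "ay": 0, "az": 0, "jaw": 255}, {"tx": 0, "ty": 0, "tz": -0.02, "ax": 0, "ay": 0, "az": 0, "jaw": 255}, {"tx": 0, "ty": 0, "tz": -0.01, "ax": 0, "ay": 0, "az": 0, "jaw": 255}]'

```text
time: 4.6
tool_pos: [0.4304, 0.198, 0.1689]
tool_rot: [-0.009, 0.657, 0.753, -0.012]
contact_force: [0.2, -0.0, -8.4]
gripper_width: 0.15
```

```bash
python3 - <<'E'
from h import *
grab('side','s4');grab('wrist','w4');c=np.array([.5305,-.2135]);b=np.radians(-10.9)
h=c-.028*np.array([np.cos(b),np.sin(b)]);print(h);plan(*h,.17,-10.9,12,255)
E
```

```text
[ 0.50300516 -0.20820533]
t 4.7 p [0.431  0.1981 0.1689] yaw_y 7.79 zax [-0.028  -0.0063 -0.9996] F [ 0.9  0.2 -8.4] w 0.15 j [ 0.27 -0.25  2.    0.    1.42  0.14]
turn [-1.6  0.4 18.7]
{"tx":-0.0344,"ty":0.0014,"tz":-0.0000,"ax":-0.1,"ay":0.0,"az":1.6,"jaw":255},
{"tx":-0.0343,"ty":0.0023,"tz":-0.0001,"ax":-0.1,"ay":0.0,"az":1.6,"jaw":255},
{"tx":-0.0342,"ty":0.0032,"tz":-0.0001,"ax":-0.1,"ay":0.0,"az":1.6,"jaw":255},
{"tx":-0.0341,"ty":0.0041,"tz":-0.0001,"ax":-0.1,"ay":0.0,"az":1.6,"jaw":255},
{"tx":-0.0340,"ty":0.0051,"tz":-0.0001,"ax":-0.1,"ay":0.0,"az":1.6,"jaw":255},
{"tx":-0.0339,"ty":0.0060,"tz":-0.0001,"ax":-0.1,"ay":0.0,"az":1.6,"jaw":255},
{"tx":-0.0337,"ty":0.0069,"tz":-0.0001,"ax":-0.1,"ay":0.0,"az":1.6,"jaw":255},
{"tx":-0.0335,"ty":0.0078,"tz":-0.0001,"ax":-0.1,"ay":0.0,"az":1.6,"jaw":255},
{"tx":-0.0333,"ty":0.0087,"tz":-0.0001,"ax":-0.1,"ay":0.0,"az":1.6,"jaw":255},
{"tx":-0.0330,"ty":0.0096,"tz":-0.0001,"ax":-0.1,"ay":0.0,"az":1.6,"jaw":255},
{"tx":-0.0327,"ty":0.0105,"tz":-0.0001,"ax":-0.1,"ay":0.0,"az":1.6,"jaw":255},
{"tx":-0.0324,"ty":0.0114,"tz":-0.0001,"ax":-0.1,"ay":0.0,"az":1.6,"jaw":255},
```

View pics/s4.png

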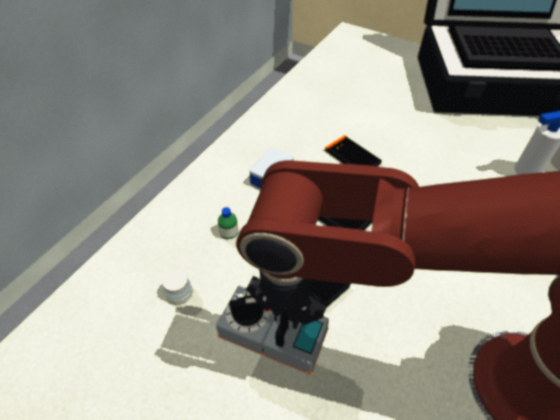

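View pics/w4.png

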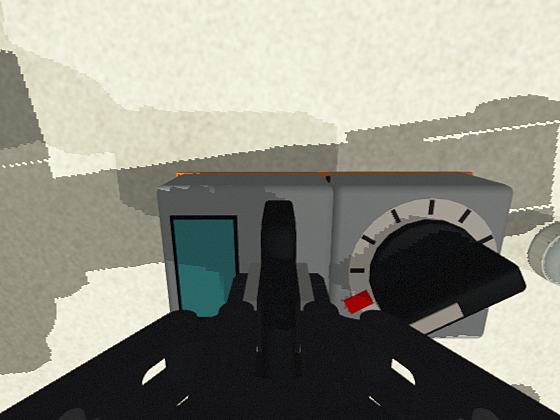

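move_arm --rows '[{"tx": -0.015, "ty": 0.001, "tz": 0, "ax": -0.3, "ay": 0, "az": 1.6, "jaw": 255}, {"tx": -0.025, "ty": 0.002, "tz": 0, "ax": -0.3, "ay": 0, "az": 1.6, "jaw": 255}, {"tx": -0.034, "ty": 0.003, "tz": 0, "ax": -0.3, "ay": 0, "az": 1.6, "jaw": 255}, {"tx": -0.034, "ty": 0.004, "tz": 0, "ax": -0.3, "ay": 0, "az": 1.6, "jaw": 255}, {"tx": -0.034, "ty": 0.005, "tz": 0, "ax": -0.2, "ay": 0, "az": 1.6, "jaw": 255}, {"tx": -0.034, "ty": 0.006, "tz": 0, "ax": -0.1, "ay": 0, "az": 1.6, "jaw": 255}, {"tx": -0.034, "ty": 0.007, "tz": 0, "ax": -0.1, "ay": 0, "az": 1.6, "jaw": 255}, {"tx": -0.034, "ty": 0.008, "tz": 0, "ax": 0, "ay": 0, "az": 1.6, "jaw": 255}, {"tx": -0.033, "ty": 0.009, "tz": 0, "ax": 0, "ay": 0, "az": 1.6, "jaw": 255}, {"tx": -0.03, "ty": 0.01, "tz": 0, "ax": 0, "ay": 0, "az": 1.6, "jaw": 255}, {"tx": -0.025, "ty": 0.01, "tz": 0, "ax": 0, "ay": 0, "az": 1.6, "jaw": 255}, {"tx": -0.012, "ty": 0.008, "tz": 0, "ax": 0, "ay": 0, "az": 1.0, "jaw": 255}]'

```text
time: 5.9
tool_pos: [0.4832, -0.1582, 0.1425]
tool_rot: [-0.014, 0.773, 0.634, -0.014]
contact_force: [0.3, 0.3, -9.0]
gripper_width: 0.149
```

```bash
python3 - <<'E'
from h import *
plan(.503,-.2082,.17,-10.9,4,255)
E
```

```text
t 5.9 p [ 0.4832 -0.1582  0.1425] yaw_y -11.27 zax [-0.0394  0.004  -0.9992] F [ 0.3  0.3 -9. ] w 0.149 j [-0.46 -0.13  1.94 -0.01  1.37 -0.26]
turn [-2.26  0.21 -0.37]
{"tx":-0.0113,"ty":0.0070,"tz":-0.0071,"ax":-0.6,"ay":0.1,"az":-0.1,"jaw":255},
{"tx":-0.0113,"ty":0.0071,"tz":-0.0071,"ax":-0.6,"ay":0.1,"az":-0.1,"jaw":255},
{"tx":-0.0113,"ty":0.0071,"tz":-0.0070,"ax":-0.6,"ay":0.1,"az":-0.1,"jaw":255},
{"tx":-0.0113,"ty":0.0072,"tz":-0.0069,"ax":-0.6,"ay":0.1,"az":-0.1,"jaw":255},
```

move_arm --rows '[{"tx": -0.012, "ty": 0.007, "tz": -0.01, "ax": -0.8, "ay": 0.1, "az": -0.1, "jaw": 255}, {"tx": -0.012, "ty": 0.007, "tz": -0.01, "ax": -0.8, "ay": 0.1, "az": -0.1, "jaw": 255}, {"tx": -0.012, "ty": 0.007, "tz": -0.01, "ax": -0.8, "ay": 0.1, "az": -0.1, "jaw": 255}, {"tx": -0.012, "ty": 0.007, "tz": -0.008, "ax": -0.6, "ay": 0.1, "az": -0.1, "jaw": 255}, {"tx": 0, "ty": 0, "tz": -0.002, "ax": -0.2, "ay": 0, "az": 0, "jaw": 255}]'

```text
time: 6.4
tool_pos: [0.5022, -0.2137, 0.1818]
tool_rot: [0.004, 0.77, 0.638, 0.007]
contact_force: [0.3, -0.4, -8.2]
gripper_width: 0.156
```

```bash
python3 - <<'E'
from h import *
grab('top','t5');grab('wrist','w5');grab('side','s5');plan(.503,-.2082,.12,-10.9,3,255)
E
```

```text
t 6.55 p [ 0.501  -0.2114  0.1798] yaw_y -10.7 zax [ 0.0122  0.0061 -0.9999] F [-0.1  0.6 -9.1] w 0.151 j [-0.54 -0.11  1.86  0.01  1.38 -0.36]
turn [ 0.62 -0.47  0.2 ]
{"tx":0.0010,"ty":0.0003,"tz":0.0200,"ax":0.2,"ay":-0.2,"az":0.1,"jaw":255},
{"tx":0.0011,"ty":0.0003,"tz":0.0199,"ax":0.2,"ay":-0.2,"az":0.1,"jaw":255},
{"tx":0.0011,"ty":0.0004,"tz":0.0199,"ax":0.2,"ay":-0.2,"az":0.1,"jaw":255},
```

View pics/t5.png

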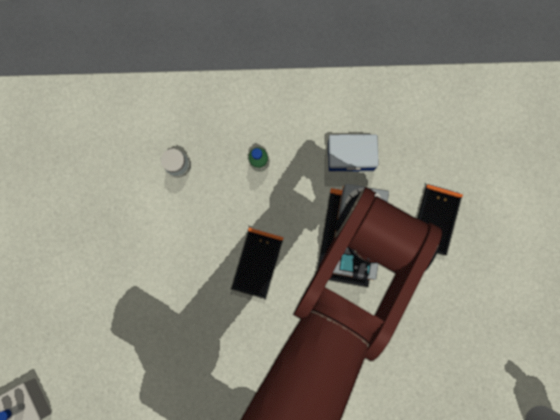

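View pics/w5.png

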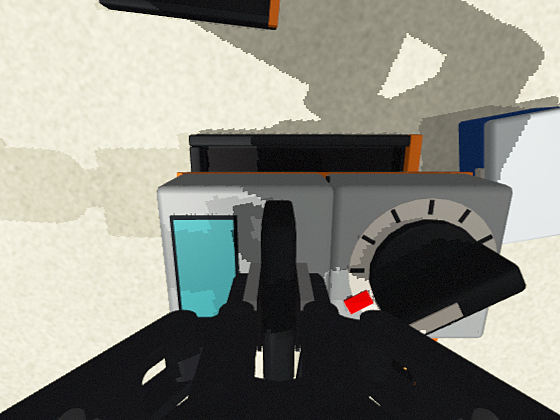

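View pics/s5.png

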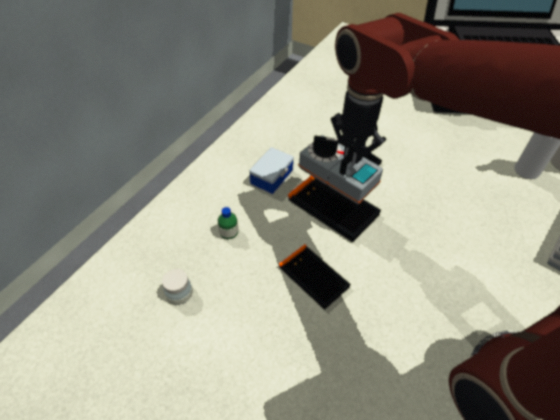

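```bash
python3 - <<'E'
from h import *
crop('w5',150,120,490,200,2.35,'c8')
E
```

```text
(no output)
```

View pics/c8.png

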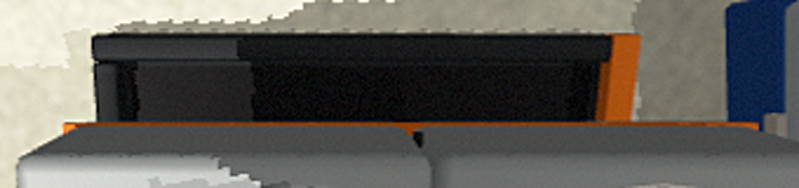

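```bash
python3 - <<'E'
from h import *
f=lambda u,v,z: ray('w5',150+u/2.35,120+v/2.35,z)
D=[f(93,36,.024),f(640,34,.024)];Rr=[f(64,124,.108),f(758,124,.108)]
for a,b in(D,Rr):
    d=b-a;print(a.round(4),b.round(4),'len',np.linalg.norm(d).round(4),'yaw',np.degrees(np.arctan2(d[1],d[0])).round(2))
m=(D[0]+D[1])/2; b=np.radians(-10.9); nrm=np.array([-np.sin(b),np.cos(b),0])
print('dock c',m-nrm*.060); m=(Rr[0]+Rr[1])/2; c=m-nrm*.045; print('reader c',c,'handle',c-.028*np.array([np.cos(b),np.sin(b),0]))
# where edges of top dock from top0
d=np.load('pics/w5.npz');print(-d['R'].T@d['t'])
E
```

```text
[ 0.4378 -0.1369  0.024 ] [ 0.6423 -0.1747  0.024 ] len 0.208 yaw -10.49
[ 0.4446 -0.1596  0.108 ] [ 0.6377 -0.1964  0.108 ] len 0.1966 yaw -10.78
dock c [ 0.52868764 -0.21473016  0.024     ]
reader c [ 0.53264984 -0.22222349  0.108     ] handle [ 0.505155   -0.21692882  0.108     ]
[ 0.5128642  -0.14072086  0.32421328]
```

```bash
python3 - <<'E'
from h import *
crop('w2',180,145,460,185,2.8,'c9');crop('w3',160,150,490,185,2.4,'c10');crop('w4',150,160,520,200,2.1,'c11')
ims=[cv2.imread('pics/c%d.png'%i) for i in(9,10,11)]
W=max(i.shape[1] for i in ims);cv2.imwrite('pics/c12.png',np.vstack([cv2.copyMakeBorder(i,0,10,0,W-i.shape[1],0) for i in ims]))
E
```

```text
(no output)
```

View pics/c12.png

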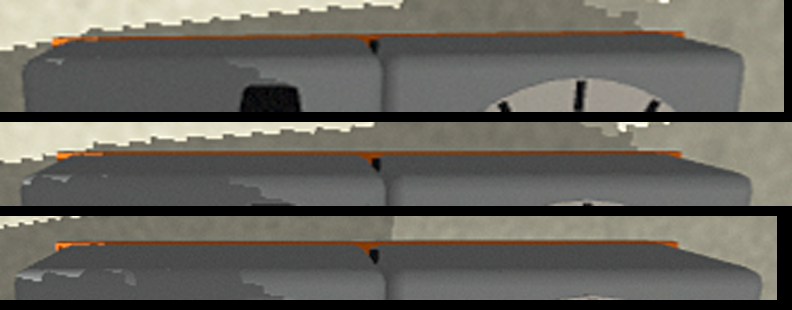

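```bash
python3 - <<'E'
from h import *
for n,a,b,tz in(('w1',(0,0),(0,0),0),('w2',(198.9,159.3),(423.9,157.1),.1405),('w3',(183.75,163.3),(444.6,163.3),.1008),('w4',(176.2,173.3),(472.9,173.3),.1689),('w5',(177.2,172.8),(472.6,172.8),.1798)):
    d=np.load('pics/'+n+'.npz');c=-d['R'].T@d['t'];print(n,'cam',c.round(4),'opt',d['R'][2].round(3),'f',d['K'][0,0].round(1),'dz',c[2]-tz)
    if n=='w1':continue
    for z in (0,.01,.02) if n<'w4' else (.097,.108,.125): print(z,np.linalg.norm(ray(n,*a,z)-ray(n,*b,z)).round(4), ((ray(n,*a,z)+ray(n,*b,z))/2).round(4))
E
```

```text
w1 cam [0.4067 0.2074 0.3686] opt [ 0.041 -0.272 -0.961] f 326.2 dz 0.36859301266676686
w2 cam [0.4318 0.2723 0.2793] opt [ 0.041 -0.287 -0.957] f 326.2 dz 0.1387679998174023
0 0.1905 [0.4648 0.2461 0.    ]
0.01 0.1837 [0.4636 0.247  0.01  ]
0.02 0.1769 [0.4624 0.248  0.02  ]
w3 cam [0.4324 0.2717 0.2427] opt [ 0.048 -0.285 -0.957] f 326.2 dz 0.14192342657776943
0 0.1931 [0.4653 0.2462 0.    ]
0.01 0.1851 [0.464  0.2472 0.01  ]
0.02 0.1772 [0.4626 0.2483 0.02  ]
w4 cam [0.4243 0.2723 0.3118] opt [ 0.013 -0.293 -0.956] f 326.2 dz 0.14291240271386985
0.097 0.1944 [0.4517 0.2424 0.097 ]
0.108 0.1844 [0.4503 0.2439 0.108 ]
0.125 0.169 [0.4481 0.2463 0.125 ]
w5 cam [ 0.5129 -0.1407  0.3242] opt [-0.039 -0.28  -0.959] f 326.2 dz 0.14441328385179483
0.097 0.2067 [ 0.5426 -0.18    0.097 ]
0.108 0.1967 [ 0.5412 -0.1781  0.108 ]
0.125 0.1812 [ 0.5389 -0.1751  0.125 ]
```

```bash
python3 - <<'E'
from h import *
f=lambda u,v,z: ray('top0',130+u/6,210+v/6,z)
a,b=f(318,85,.0),f(377,553,.0);print(a,b,np.linalg.norm(a-b),(a+b)/2)
a,b=f(313,85,.01),f(372,553,.01);print(np.linalg.norm(a-b))
g=lambda u,v,z: ray('side0',210+u/6,300+v/6,z)
for z in(0,.01): 
  a,b,c=g(35,320,z),g(550,536,z),g(650,285,z);print(z,np.linalg.norm(a-b),np.linalg.norm(b-c))
for z in(.056,): 
  a,b,c=g(38,280,z),g(550,500,z),g(650,240,z);print(z,np.linalg.norm(a-b),np.linalg.norm(b-c))
E
```

```text
[0.56890153 0.17395783 0.        ] [0.38708845 0.14839923 0.        ] 0.18360076191179697 [0.47799499 0.16117853 0.        ]
0.18191849331019982
0 0.1841504597602462 0.09011790498011778
0.01 0.18197710718962995 0.08905432913728747
0.056 0.17353742182002954 0.08842645469082815
```

move_arm --rows '[{"tx": -0.002, "ty": 0.001, "tz": 0.012, "ax": 0.3, "ay": -0.2, "az": 0, "jaw": 255}, {"tx": 0.002, "ty": 0.001, "tz": 0.02, "ax": 0.2, "ay": -0.2, "az": 0.1, "jaw": 255}, {"tx": 0.002, "ty": 0.001, "tz": 0.02, "ax": 0, "ay": -0.1, "az": 0, "jaw": 255}, {"tx": 0.001, "ty": 0, "tz": 0.012, "ax": 0, "ay": 0, "az": 0, "jaw": 255}, {"tx": 0, "ty": 0, "tz": 0.0, "ax": 0, "ay": 0, "az": 0, "jaw": 255}]'

```text
time: 7.05
tool_pos: [0.5031, -0.2057, 0.1091]
tool_rot: [-0.002, 0.769, 0.639, -0.001]
contact_force: [-0.2, -0.1, -8.2]
gripper_width: 0.154
```

```bash
python3 - <<'E'
from h import *
plan(.5025,-.207,.11,-10.8,2,255)
E
```

```text
t 7.05 p [ 0.5031 -0.2057  0.1091] yaw_y -10.62 zax [-0.0032  0.0016 -1.    ] F [-0.2 -0.1 -8.2] w 0.154 j [-0.52 -0.03  1.91 -0.    1.27 -0.34]
turn [-0.2  -0.05  0.18]
{"tx":-0.0007,"ty":-0.0002,"tz":-0.0004,"ax":-0.1,"ay":-0.0,"az":0.1,"jaw":255},
{"tx":-0.0007,"ty":-0.0002,"tz":-0.0004,"ax":-0.1,"ay":-0.0,"az":0.1,"jaw":255},
```

Very close to the pose I wanted. Checking from all cameras.

```bash
python3 - <<'E'
from h import *
grab('wrist','w6');grab('side','s6');grab('top','t6');st()
crop('w6',140,120,520,240,2.1,'c13');crop('s6',270,120,400,250,5,'c14');crop('t6',300,170,400,300,4.5,'c15')
E
```

```text
t 7.2 p [ 0.5053 -0.2073  0.1128] yaw_y -10.64 zax [ 0.0025 -0.0019 -1.    ] F [ 0.   0.2 -7.8] w 0.155 j [-0.53 -0.03  1.9  -0.    1.27 -0.34]
```

View pics/c13.png

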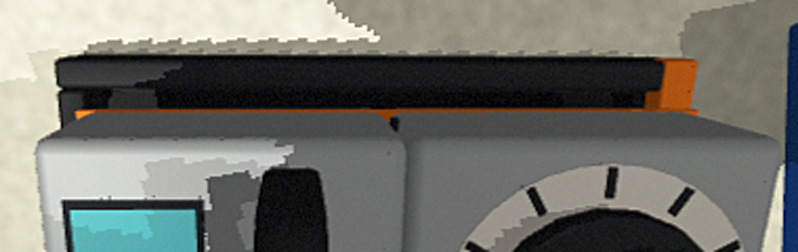

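View pics/c14.png

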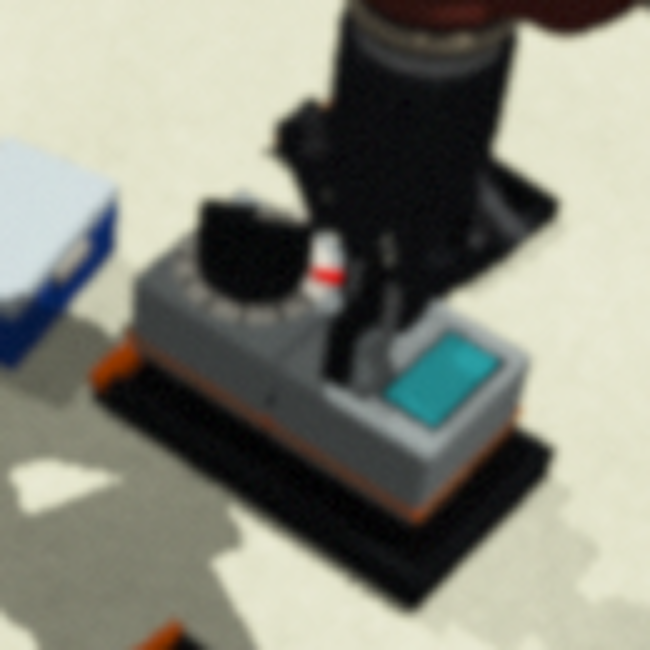

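View pics/c15.png

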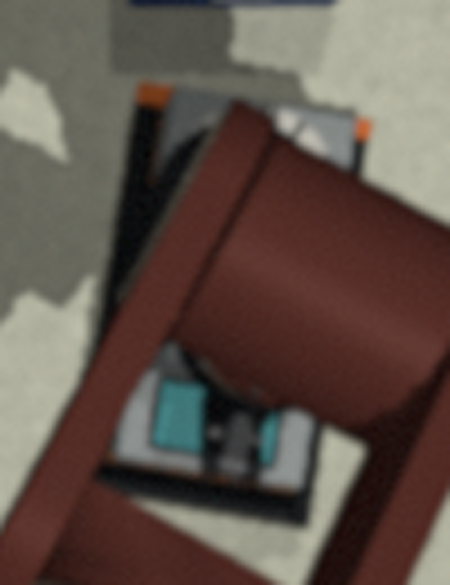

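```bash
python3 - <<'E'
from h import *
b=np.radians(-10.8);ex=np.array([np.cos(b),np.sin(b),0]);ey=np.array([-np.sin(b),np.cos(b),0])
def rep(n,P):
    print(n,[( (p@ex).round(4),(p@ey).round(4)) for p in P])
zf=.1128-.0719+.001
f=lambda u,v,z: ray('w6',140+u/2.1,120+v/2.1,z)
rep('dock wr',[f(57,62,.024),f(697,60,.024),f(60,90,.024)])
for z in(zf,zf+.01):rep('foot wr',[f(77,112,z),f(698,112,z)])
g=lambda u,v,z: ray('s6',270+u/5,120+v/5,z)
rep('dock side',[g(93,388,.024),g(410,595,.024),g(552,452,.024)])
rep('foot side',[g(128,345,zf),g(415,520,zf),g(520,415,zf)])
h=lambda u,v,z: ray('t6',300+u/4.5,170+v/4.5,z)
rep('dock top',[h(137,83,.024),h(372,118,.024),h(97,470,.024),h(305,522,.024)])
rep('reader top face',[h(165,90,zf+.055),h(358,110,zf+.055),h(108,462,zf+.055),h(312,492,zf+.055)])
c=np.array([.530,-.214,0]);rep('dock c ref',[c]); rep('tool',[np.array([.5053,-.2073,0])])
E
```

```text
dock wr [(np.float64(0.4557), np.float64(-0.053)), (np.float64(0.6636), np.float64(-0.0513)), (np.float64(0.4559), np.float64(-0.062))]
foot wr [(np.float64(0.4665), np.float64(-0.0665)), (np.float64(0.6563), np.float64(-0.0655))]
foot wr [(np.float64(0.4696), np.float64(-0.065)), (np.float64(0.6504), np.float64(-0.064))]
dock side [(np.float64(0.6537), np.float64(-0.0453)), (np.float64(0.4545), np.float64(-0.0458)), (np.float64(0.4533), np.float64(-0.1671))]
foot side [(np.float64(0.6495), np.float64(-0.0673)), (np.float64(0.4727), np.float64(-0.0716)), (np.float64(0.4727), np.float64(-0.1619))]
dock top [(np.float64(0.6646), np.float64(-0.0512)), (np.float64(0.6668), np.float64(-0.1723)), (np.float64(0.4663), np.float64(-0.0629)), (np.float64(0.4589), np.float64(-0.1691))]
reader top face [(np.float64(0.6495), np.float64(-0.062)), (np.float64(0.6553), np.float64(-0.154)), (np.float64(0.4705), np.float64(-0.0637)), (np.float64(0.4732), np.float64(-0.1593))]
dock c ref [(np.float64(0.5607), np.float64(-0.1109))]
tool [(np.float64(0.5352), np.float64(-0.1089))]
```

move_arm --rows '[{"tx": 0.0, "ty": -0.002, "tz": 0.007, "ax": 0, "ay": 0, "az": 0.1, "jaw": 255}, {"tx": 0, "ty": -0.001, "tz": 0.005, "ax": 0, "ay": 0, "az": 0.1, "jaw": 255}, {"tx": 0, "ty": 0, "tz": 0.0, "ax": 0, "ay": 0, "az": 0, "jaw": 255}, {"tx": 0, "ty": 0, "tz": 0.0, "ax": 0, "ay": 0, "az": 0, "jaw": 255}]'

```text
time: 7.6
tool_pos: [0.5042, -0.2083, 0.1035]
tool_rot: [0.005, 0.771, 0.637, 0.001]
contact_force: [0.7, -1.0, -9.7]
gripper_width: 0.152
```

```bash
python3 - <<'E'
from h import *
plan(.5036,-.2071,.096,-10.8,1,255)
grab('wrist','w7');grab('side','s7');st()
crop('w7',140,120,520,240,2.1,'c16');crop('s7',270,120,400,250,5,'c17')
E
```

```text
t 7.6 p [ 0.5042 -0.2083  0.1035] yaw_y -10.88 zax [ 0.0082 -0.0053 -1.    ] F [ 0.7 -1.  -9.7] w 0.152 j [-0.53 -0.03  1.92 -0.    1.24 -0.34]
turn [ 0.52  0.21 -0.08]
{"tx":0.0011,"ty":-0.0009,"tz":0.0075,"ax":0.5,"ay":0.2,"az":-0.1,"jaw":255},
t 7.7 p [ 0.5042 -0.2082  0.1035] yaw_y -10.88 zax [ 0.0082 -0.0053 -1.    ] F [-0.1  0.6 -8.8] w 0.155 j [-0.53 -0.03  1.92 -0.    1.24 -0.34]
```

View pics/c16.png

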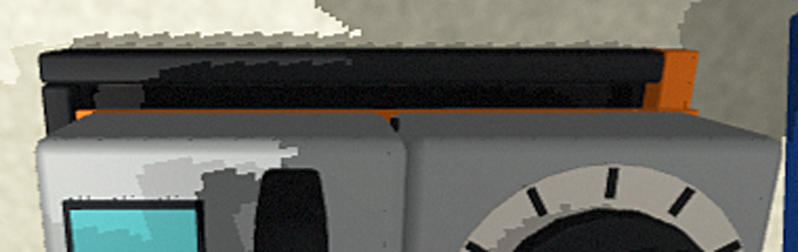

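View pics/c17.png

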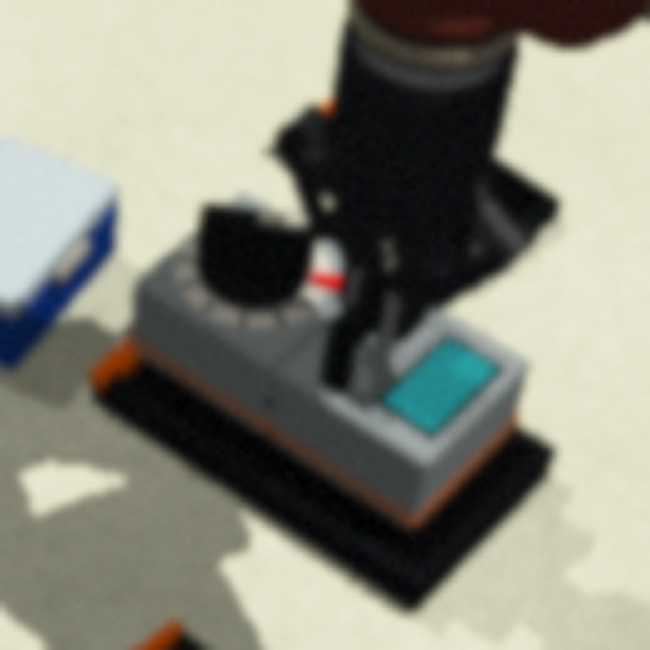

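```bash
python3 - <<'E'
from h import *
b=np.radians(-10.8);ex=np.array([np.cos(b),np.sin(b),0]);ey=np.array([-np.sin(b),np.cos(b),0])
d=np.load('pics/w7.npz');K,R,t=d['K'],d['R'],d['t'];print(K);v=K@R@np.array([0,0,-1.]);print('vp',v[:2]/v[2])
def rep(n,P): print(n,[((p@ex).round(4),(p@ey).round(4)) for p in P],'mid',(sum(p@ex for p in P)/2).round(4))
f=lambda u,v,z: ray('w7',140+u/2.1,120+v/2.1,z)
rep('dock',[f(40,52,.024),f(698,51,.024)])
for z in(.033,.038,.043):rep('foot',[f(77,112,z),f(698,112,z)])
rep('tool',[np.array([.5042,-.2082,0])]*2)
E
```

```text
[[326.21849398   0.         278.13968788]
 [  0.         326.21849398 219.61519609]
 [  0.           0.           1.        ]]
vp [275.1306328  119.62456178]
dock [(np.float64(0.4557), np.float64(-0.0516)), (np.float64(0.6637), np.float64(-0.0515))] mid 0.5597
foot [(np.float64(0.4683), np.float64(-0.0692)), (np.float64(0.6616), np.float64(-0.0694))] mid 0.5649
foot [(np.float64(0.4698), np.float64(-0.0684)), (np.float64(0.6585), np.float64(-0.0686))] mid 0.5642
foot [(np.float64(0.4713), np.float64(-0.0676)), (np.float64(0.6555), np.float64(-0.0678))] mid 0.5634
tool [(np.float64(0.5343), np.float64(-0.11)), (np.float64(0.5343), np.float64(-0.11))] mid 0.5343
```

move_arm --rows '[{"tx": 0.002, "ty": -0.004, "tz": 0.0, "ax": 0.5, "ay": 0.2, "az": 0, "jaw": 255}, {"tx": 0.0, "ty": 0, "tz": 0.0, "ax": 0, "ay": 0, "az": 0, "jaw": 255}]'

```text
time: 7.9
tool_pos: [0.5005, -0.2055, 0.1039]
tool_rot: [0.0, 0.771, 0.637, 0.0]
contact_force: [0.3, -0.2, -8.3]
gripper_width: 0.151
```

```bash
python3 - <<'E'
from h import *
p,R,a=st()
b=np.radians(-10.8);ex=np.array([np.cos(b),np.sin(b),0]);ey=np.array([-np.sin(b),np.cos(b),0]);print(p@ex,p@ey)
E
```

```text
t 7.9 p [ 0.5005 -0.2055  0.1039] yaw_y -10.88 zax [ 0. -0. -1.] F [ 0.3 -0.2 -8.3] w 0.151 j [-0.53 -0.03  1.92 -0.    1.25 -0.34]
0.5301622611254362 -0.1080244030796964
```

move_arm --rows '[{"tx": 0, "ty": 0.0, "tz": 0.005, "ax": 0, "ay": 0, "az": 0, "jaw": 255}, {"tx": 0.0, "ty": 0, "tz": 0.005, "ax": 0, "ay": 0, "az": 0, "jaw": 255}, {"tx": 0.0, "ty": 0, "tz": 0.002, "ax": 0, "ay": 0, "az": 0, "jaw": 255}]'

```text
time: 8.2
tool_pos: [0.5009, -0.2056, 0.0916]
tool_rot: [0.001, 0.771, 0.637, 0.0]
contact_force: [0.2, 0.7, -9.5]
gripper_width: 0.153
```

```bash
python3 - <<'E'
from h import *
p,R,a=st()
b=np.radians(-10.8);ex=np.array([np.cos(b),np.sin(b),0]);ey=np.array([-np.sin(b),np.cos(b),0]);print(p@ex,p@ey)
grab('wrist','w8');grab('side','s8')
crop('w8',140,120,520,240,2.1,'c18');crop('s8',270,120,400,250,5,'c19')
E
```

```text
t 8.2 p [ 0.5009 -0.2056  0.0916] yaw_y -10.88 zax [ 1.3e-03 -8.0e-04 -1.0e+00] F [ 0.2  0.7 -9.5] w 0.153 j [-0.53 -0.02  1.93 -0.    1.23 -0.34]
0.5306014196876815 -0.10809933443763035
```

View pics/c18.png

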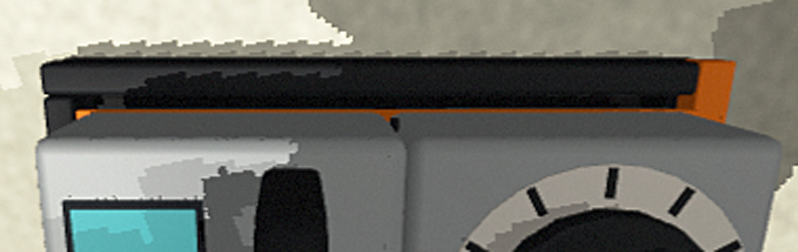

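View pics/c19.png

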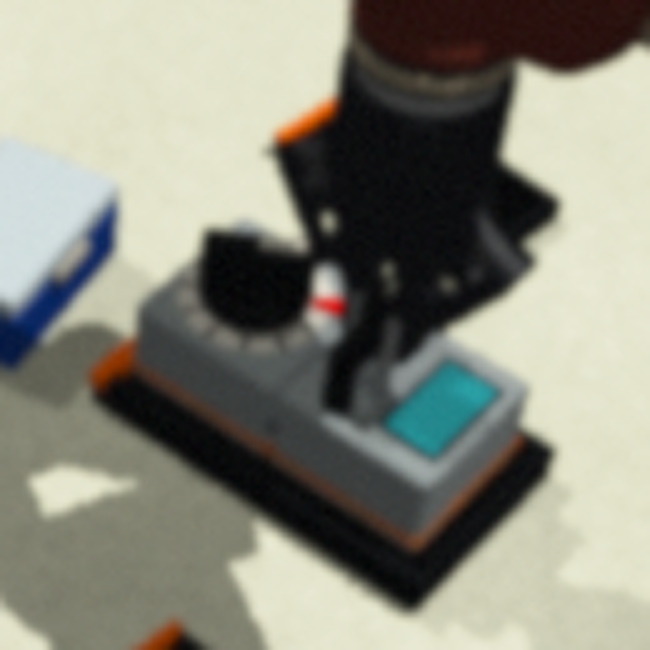

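move_arm --rows '[{"tx": 0, "ty": 0.001, "tz": 0.004, "ax": 0, "ay": 0, "az": 0, "jaw": 255}, {"tx": 0.0, "ty": 0, "tz": 0.003, "ax": 0, "ay": 0, "az": 0, "jaw": 255}, {"tx": 0.0, "ty": 0, "tz": 0.002, "ax": 0, "ay": 0, "az": 0, "jaw": 255}]'

```text
time: 8.6
tool_pos: [0.5023, -0.206, 0.0823]
tool_rot: [0.001, 0.771, 0.637, 0.0]
contact_force: [-0.2, -0.0, -8.4]
gripper_width: 0.149
```

```bash
python3 - <<'E'
from h import *
p,R,a=st()
grab('side','s9');crop('s9',270,120,400,250,5,'c20')
E
```

```text
t 8.6 p [ 0.5023 -0.206   0.0823] yaw_y -10.88 zax [ 0.0018 -0.0011 -1.    ] F [-0.2 -0.  -8.4] w 0.149 j [-0.53 -0.    1.93 -0.    1.21 -0.34]
```

View pics/c20.png

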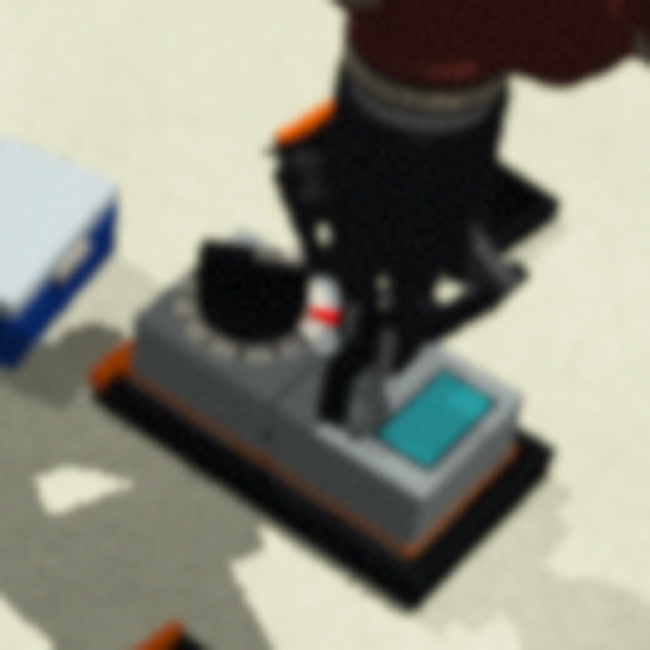

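move_arm --rows '[{"tx": 0, "ty": 0, "tz": 0.002, "ax": 0, "ay": 0, "az": 0, "jaw": 255}, {"tx": 0, "ty": 0, "tz": 0.002, "ax": 0, "ay": 0, "az": 0, "jaw": 255}]'

```text
time: 8.85
tool_pos: [0.5026, -0.2062, 0.0819]
tool_rot: [0.0, 0.771, 0.637, -0.0]
contact_force: [-7.1, 4.2, 5.2]
gripper_width: 0.157
```

```bash
python3 - <<'E'
from h import *
p,R,a=st()
grab('side','s10');crop('s10',270,120,400,250,5,'c21');grab('wrist','w10');crop('w10',140,120,520,240,2.1,'c22')
st()
E
```

```text
t 8.85 p [ 0.5026 -0.2062  0.0819] yaw_y -10.86 zax [-1.e-04 -4.e-04 -1.e+00] F [-7.1  4.2  5.2] w 0.157 j [-0.53  0.    1.93 -0.    1.21 -0.34]
t 8.95 p [ 0.5026 -0.2062  0.0819] yaw_y -10.86 zax [ 2.e-04 -6.e-04 -1.e+00] F [-6.2  2.4  3.6] w 0.152 j [-0.53  0.    1.93 -0.    1.21 -0.34]
```

View pics/c21.png

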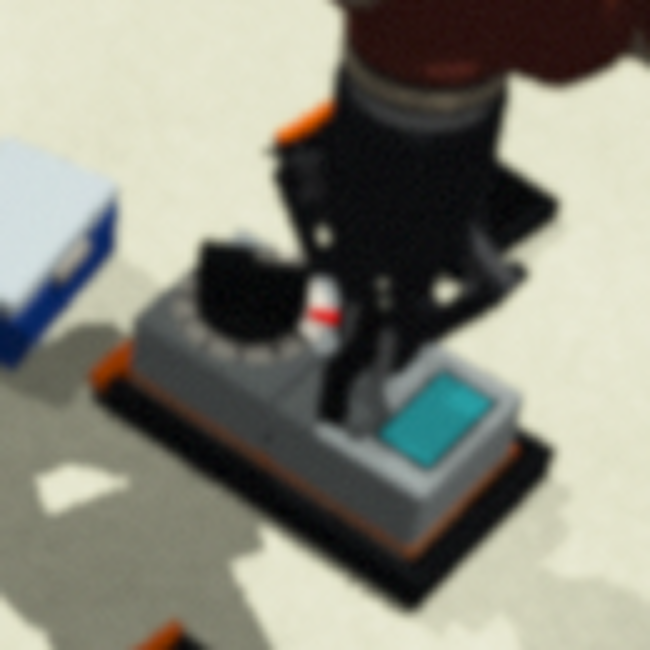

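View pics/c22.png

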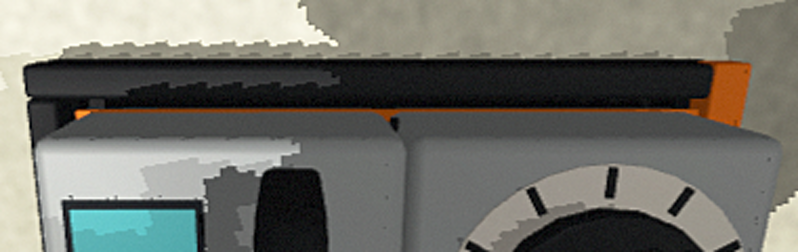

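Foot edges are 77..698 against an inner wall of about 60..716, so there is roughly 5 mm of gap at both ends. The TCP height is exactly 10 mm above the bench grasp, so the reader is home. Releasing.

move_arm --rows '[{"tx": 0, "ty": 0, "tz": 0, "ax": 0, "ay": 0, "az": 0, "jaw": 200}, {"tx": 0, "ty": 0, "tz": 0, "ax": 0, "ay": 0, "az": 0, "jaw": 130}, {"tx": 0, "ty": 0, "tz": 0, "ax": 0, "ay": 0, "az": 0, "jaw": 110}, {"tx": 0, "ty": 0, "tz": 0, "ax": 0, "ay": 0, "az": 0, "jaw": 110}, {"tx": 0, "ty": 0, "tz": 0, "ax": 0, "ay": 0, "az": 0, "jaw": 110}, {"tx": 0, "ty": 0, "tz": -0.015, "ax": 0, "ay": 0, "az": 0, "jaw": 110}, {"tx": 0, "ty": 0, "tz": -0.025, "ax": 0, "ay": 0, "az": 0, "jaw": 110}, {"tx": 0, "ty": 0, "tz": -0.03, "ax": 0, "ay": 0, "az": 0, "jaw": 110}, {"tx": 0, "ty": 0, "tz": -0.03, "ax": 0, "ay": 0, "az": 0, "jaw": 60}, {"tx": 0, "ty": 0, "tz": -0.03, "ax": 0, "ay": 0, "az": 0, "jaw": 60}, {"tx": 0, "ty": 0, "tz": 0, "ax": 0, "ay": 0, "az": 0, "jaw": 60}]'

```text
time: 10.05
tool_pos: [0.5064, -0.2083, 0.2287]
tool_rot: [0.008, 0.771, 0.637, 0.003]
contact_force: [0.6, 0.5, 1.2]
gripper_width: 0.765
```

```bash
python3 - <<'E'
from h import *
p,R,a=st()
grab('side','s11');crop('s11',270,120,400,250,5,'c23');grab('wrist','w11');st()
E
```

```text
t 10.05 p [ 0.5064 -0.2083  0.2287] yaw_y -10.86 zax [ 0.0151 -0.0091 -0.9998] F [0.6 0.5 1.2] w 0.765 j [-0.53 -0.14  1.81 -0.    1.46 -0.34]
t 10.15 p [ 0.5046 -0.2073  0.2238] yaw_y -10.86 zax [ 0.0088 -0.0054 -0.9999] F [-0.3 -0.3 -0.6] w 0.765 j [-0.53 -0.14  1.81 -0.    1.46 -0.34]
```

View pics/c23.png

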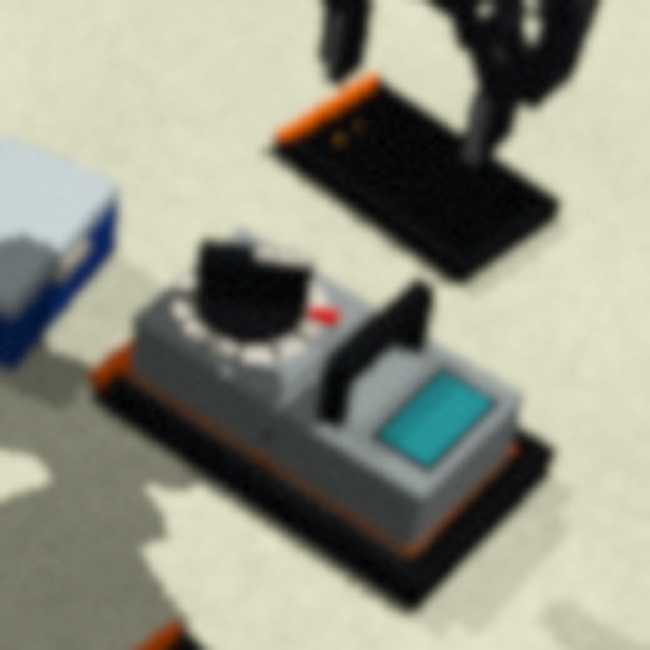

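View pics/w11.png

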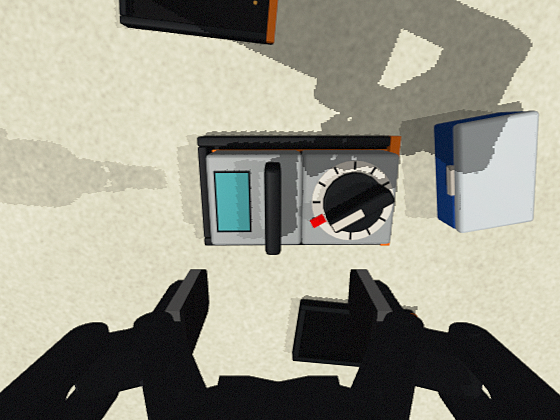

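```bash
python3 - <<'E'
from h import *
crop('w11',190,125,410,265,3.6,'c24')
E
```

```text
(no output)
```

View pics/c24.png

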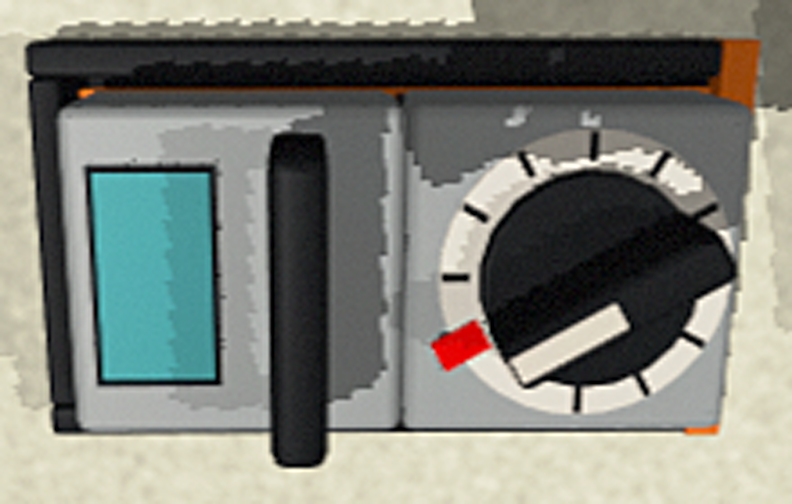

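```bash
python3 - <<'E'
from h import *
f=lambda u,v,z: ray('w11',190+u/3.6,125+v/3.6,z)
print('plate c',f(588,270,.067),f(438,270,.067)-f(738,270,.067))
print('handle c',np.mean([f(u,v,.109) for u,v in((271,140),(328,140),(273,465),(326,465))],0))
a,b=f(527,387,.104),f(737,272,.104);print(a,b,np.linalg.norm(a-b),np.degrees(np.arctan2(*(b-a)[1::-1])))
print('red dir',np.degrees(np.arctan2(*(f(455,346,.067)-f(588,270,.067))[1::-1])))
plan(.577,-.2215,.17,109.1,14,110,flip=1)
E
```

```text
plate c [ 0.57738314 -0.22043709  0.067     ] [-0.07801118  0.01511861  0.        ]
handle c [ 0.50285498 -0.2050063   0.109     ]
[ 0.55217593 -0.23559619  0.104     ] [ 0.60396031 -0.21690581  0.104     ] 0.05505408301072792 19.84587654634664
red dir -159.55942825235158
t 10.15 p [ 0.5046 -0.2073  0.2238] yaw_y -10.86 zax [ 0.0088 -0.0054 -0.9999] F [-0.3 -0.3 -0.6] w 0.765 j [-0.53 -0.14  1.81 -0.    1.46 -0.34]
turn [   0.12    0.71 -119.96]
{"tx":-0.0000,"ty":0.0052,"tz":0.0039,"ax":0.0,"ay":0.1,"az":-8.6,"jaw":110},
{"tx":-0.0008,"ty":0.0052,"tz":0.0039,"ax":0.0,"ay":0.1,"az":-8.6,"jaw":110},
{"tx":-0.0016,"ty":0.0050,"tz":0.0039,"ax":0.0,"ay":0.1,"az":-8.6,"jaw":110},
{"tx":-0.0023,"ty":0.0047,"tz":0.0039,"ax":0.0,"ay":0.1,"az":-8.6,"jaw":110},
{"tx":-0.0030,"ty":0.0043,"tz":0.0039,"ax":0.0,"ay":0.1,"az":-8.6,"jaw":110},
{"tx":-0.0036,"ty":0.0038,"tz":0.0039,"ax":0.0,"ay":0.1,"az":-8.6,"jaw":110},
{"tx":-0.0041,"ty":0.0033,"tz":0.0039,"ax":0.0,"ay":0.1,"az":-8.6,"jaw":110},
{"tx":-0.0046,"ty":0.0026,"tz":0.0039,"ax":0.0,"ay":0.1,"az":-8.6,"jaw":110},
{"tx":-0.0049,"ty":0.0019,"tz":0.0039,"ax":0.0,"ay":0.1,"az":-8.6,"jaw":110},
{"tx":-0.0051,"ty":0.0011,"tz":0.0039,"ax":0.0,"ay":0.1,"az":-8.6,"jaw":110},
{"tx":-0.0052,"ty":0.0004,"tz":0.0039,"ax":0.0,"ay":0.1,"az":-8.6,"jaw":110},
{"tx":-0.0052,"ty":-0.0004,"tz":0.0039,"ax":0.0,"ay":0.1,"az":-8.6,"jaw":110},
{"tx":-0.0051,"ty":-0.0012,"tz":0.0038,"ax":0.0,"ay":0.1,"az":-8.6,"jaw":110},
{"tx":-0.0049,"ty":-0.0019,"tz":0.0038,"ax":0.0,"ay":0.1,"az":-8.6,"jaw":110},
```

move_arm --rows '[{"tx": 0, "ty": 0.005, "tz": 0, "ax": 0, "ay": 0.1, "az": -8.5, "jaw": 110}, {"tx": -0.001, "ty": 0.005, "tz": 0, "ax": 0, "ay": 0.1, "az": -8.5, "jaw": 110}, {"tx": -0.002, "ty": 0.005, "tz": 0, "ax": 0, "ay": 0.1, "az": -8.5, "jaw": 110}, {"tx": -0.002, "ty": 0.005, "tz": 0, "ax": 0, "ay": 0.1, "az": -8.5, "jaw": 110}, {"tx": -0.003, "ty": 0.004, "tz": 0, "ax": 0, "ay": 0.1, "az": -8.5, "jaw": 110}, {"tx": -0.004, "ty": 0.004, "tz": 0, "ax": 0, "ay": 0.1, "az": -8.5, "jaw": 110}, {"tx": -0.004, "ty": 0.003, "tz": 0, "ax": 0, "ay": 0, "az": -8.5, "jaw": 110}, {"tx": -0.005, "ty": 0.003, "tz": 0, "ax": 0, "ay": 0, "az": -8.5, "jaw": 110}, {"tx": -0.005, "ty": 0.002, "tz": 0, "ax": 0, "ay": 0, "az": -8.5, "jaw": 110}, {"tx": -0.005, "ty": 0.001, "tz": 0, "ax": 0, "ay": 0, "az": -8.5, "jaw": 110}, {"tx": -0.005, "ty": 0, "tz": 0, "ax": 0, "ay": 0, "az": -8.5, "jaw": 110}, {"tx": -0.005, "ty": 0, "tz": 0, "ax": 0, "ay": 0, "az": -8.5, "jaw": 110}]'

```text
time: 11.35
tool_pos: [0.5567, -0.2139, 0.1985]
tool_rot: [-0.014, -0.022, 1.0, 0.012]
contact_force: [0.1, -0.5, 0.4]
gripper_width: 0.568
```

```bash
python3 - <<'E'
from h import *
plan(.577,-.221,.15,109.1,5,110,flip=1)
E
```

```text
t 11.35 p [ 0.5567 -0.2139  0.1985] yaw_y 92.47 zax [-0.0289  0.024  -0.9993] F [ 0.1 -0.5  0.4] w 0.568 j [-0.5   0.03  1.69  0.01  1.46 -2.11]
turn [  1.67  -1.37 -16.6 ]
{"tx":-0.0043,"ty":-0.0018,"tz":0.0095,"ax":0.3,"ay":-0.3,"az":-3.3,"jaw":110},
{"tx":-0.0041,"ty":-0.0020,"tz":0.0096,"ax":0.3,"ay":-0.3,"az":-3.3,"jaw":110},
{"tx":-0.0039,"ty":-0.0022,"tz":0.0096,"ax":0.3,"ay":-0.3,"az":-3.3,"jaw":110},
{"tx":-0.0038,"ty":-0.0024,"tz":0.0096,"ax":0.3,"ay":-0.3,"az":-3.3,"jaw":110},
{"tx":-0.0036,"ty":-0.0025,"tz":0.0097,"ax":0.3,"ay":-0.3,"az":-3.3,"jaw":110},
```

move_arm --rows '[{"tx": -0.004, "ty": -0.002, "tz": 0.009, "ax": 0.4, "ay": -0.4, "az": -3.5, "jaw": 110}, {"tx": -0.004, "ty": -0.002, "tz": 0.009, "ax": 0.4, "ay": -0.4, "az": -3.5, "jaw": 110}, {"tx": -0.004, "ty": -0.002, "tz": 0.009, "ax": 0.4, "ay": -0.4, "az": -3.5, "jaw": 110}, {"tx": -0.004, "ty": -0.002, "tz": 0.009, "ax": 0.4, "ay": -0.3, "az": -3.5, "jaw": 110}, {"tx": -0.004, "ty": -0.003, "tz": 0.009, "ax": 0.3, "ay": -0.2, "az": -3.5, "jaw": 110}, {"tx": 0, "ty": 0, "tz": 0, "ax": 0, "ay": 0, "az": 0, "jaw": 110}]'

```text
time: 11.95
tool_pos: [0.5722, -0.2176, 0.1386]
tool_rot: [-0.005, -0.181, 0.983, 0.004]
contact_force: [-0.6, -0.8, 0.1]
gripper_width: 0.568
```

```bash
python3 - <<'E'
from h import *
plan(.577,-.221,.11,109.1,3,110,flip=1)
grab('wrist','w12')
E
```

```text
t 11.95 p [ 0.5722 -0.2176  0.1386] yaw_y 110.84 zax [-0.0106  0.0059 -0.9999] F [-0.6 -0.8  0.1] w 0.568 j [-0.48  0.1   1.72  0.    1.33 -2.42]
turn [ 0.52 -0.46  1.74]
{"tx":-0.0012,"ty":-0.0017,"tz":0.0095,"ax":0.2,"ay":-0.2,"az":0.6,"jaw":110},
{"tx":-0.0012,"ty":-0.0017,"tz":0.0095,"ax":0.2,"ay":-0.2,"az":0.6,"jaw":110},
{"tx":-0.0012,"ty":-0.0017,"tz":0.0095,"ax":0.2,"ay":-0.2,"az":0.6,"jaw":110},
```

View pics/w12.png

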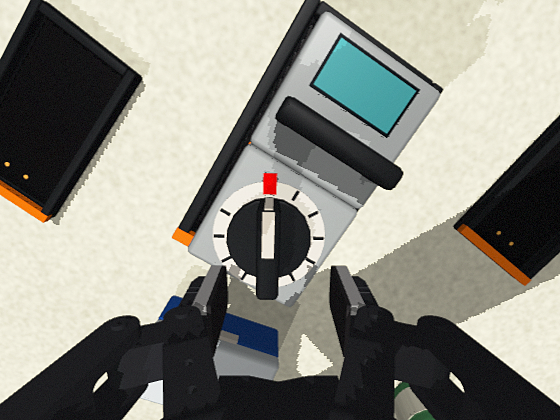

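move_arm --rows '[{"tx": -0.0015, "ty": -0.002, "tz": 0.012, "ax": 0.2, "ay": -0.2, "az": 0.7, "jaw": 110}, {"tx": -0.0015, "ty": -0.002, "tz": 0.012, "ax": 0.2, "ay": -0.2, "az": 0.6, "jaw": 110}, {"tx": -0.0015, "ty": -0.002, "tz": 0.012, "ax": 0.2, "ay": -0.2, "az": 0.5, "jaw": 110}, {"tx": 0, "ty": 0, "tz": 0.005, "ax": 0, "ay": 0, "az": 0, "jaw": 110}, {"tx": 0, "ty": 0, "tz": 0.0, "ax": 0, "ay": 0, "az": 0, "jaw": 110}]'

```text
time: 12.5
tool_pos: [0.5777, -0.2215, 0.0936]
tool_rot: [0.001, -0.162, 0.987, -0.0]
contact_force: [0.0, -0.3, 0.2]
gripper_width: 0.566
```

```bash
python3 - <<'E'
from h import *
plan(.577,-.221,.08,109.1,2,110,flip=1)
grab('wrist','w13')
E
```

```text
t 12.5 p [ 0.5777 -0.2215  0.0936] yaw_y 108.64 zax [ 0.0021  0.     -1.    ] F [ 0.  -0.3  0.2] w 0.566 j [-0.49  0.16  1.74  0.    1.24 -2.38]
turn [-0.04  0.12 -0.46]
{"tx":0.0003,"ty":0.0004,"tz":0.0068,"ax":-0.0,"ay":0.1,"az":-0.2,"jaw":110},
{"tx":0.0003,"ty":0.0003,"tz":0.0068,"ax":-0.0,"ay":0.1,"az":-0.2,"jaw":110},
```

View pics/w13.png

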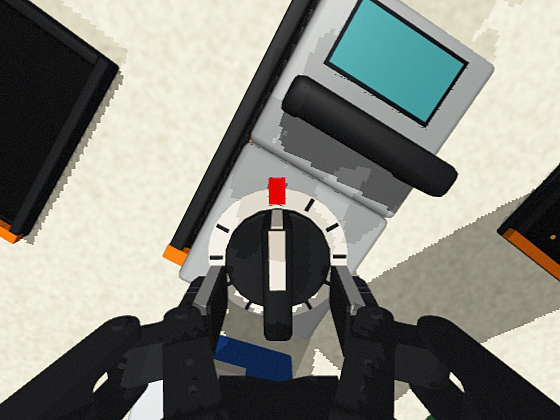

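move_arm --rows '[{"tx": 0.0, "ty": 0, "tz": 0.007, "ax": 0, "ay": 0.1, "az": -0.3, "jaw": 110}, {"tx": 0, "ty": 0, "tz": 0.006, "ax": 0, "ay": 0, "az": -0.2, "jaw": 110}, {"tx": 0, "ty": 0, "tz": 0, "ax": 0, "ay": 0, "az": 0, "jaw": 255}, {"tx": 0, "ty": 0, "tz": 0, "ax": 0, "ay": 0, "az": 0, "jaw": 255}, {"tx": 0, "ty": 0, "tz": 0, "ax": 0, "ay": 0, "az": 0, "jaw": 255}, {"tx": 0, "ty": 0, "tz": 0, "ax": 0, "ay": 0, "az": 0, "jaw": 255}, {"tx": 0, "ty": 0, "tz": 0, "ax": 0, "ay": 0, "az": 0, "jaw": 255}]'

```text
time: 13.25
tool_pos: [0.5786, -0.2218, 0.0815]
tool_rot: [0.001, -0.167, 0.986, -0.001]
contact_force: [-0.4, 0.3, -1.2]
gripper_width: 0.15
```

```bash
python3 - <<'E'
from h import *
st();print(manip.state()['ft_torque'])
E
```

```text
t 13.25 p [ 0.5786 -0.2218  0.0815] yaw_y 109.19 zax [ 0.0027 -0.0017 -1.    ] F [-0.4  0.3 -1.2] w 0.15 j [-0.49  0.17  1.74 -0.    1.22 -2.39]
[-0.01859367 -0.0224664   0.01776903]
```

move_arm --rows '[{"tx": 0, "ty": 0, "tz": 0, "ax": 0, "ay": 0, "az": 5, "jaw": 255}, {"tx": 0, "ty": 0, "tz": 0, "ax": 0, "ay": 0, "az": 6, "jaw": 255}, {"tx": 0, "ty": 0, "tz": 0, "ax": 0, "ay": 0, "az": 6, "jaw": 255}, {"tx": 0, "ty": 0, "tz": 0, "ax": 0, "ay": 0, "az": 6, "jaw": 255}, {"tx": 0, "ty": 0, "tz": 0, "ax": 0, "ay": 0, "az": 6, "jaw": 255}]'

```text
time: 13.75
tool_pos: [0.5786, -0.223, 0.0815]
tool_rot: [0.002, 0.095, 0.996, -0.002]
contact_force: [-0.7, -0.4, -0.8]
gripper_width: 0.148
```

```bash
python3 - <<'E'
from h import *
st();print(manip.state()['ft_torque'])
E
```

```text
t 13.75 p [ 0.5786 -0.223   0.0815] yaw_y 79.14 zax [ 0.0032 -0.0047 -1.    ] F [-0.7 -0.4 -0.8] w 0.148 j [-0.49  0.17  1.74 -0.    1.22 -1.87]
[-0.06045672  0.03189562  0.00428582]
```

move_arm --rows '[{"tx": 0, "ty": 0.001, "tz": 0, "ax": 0, "ay": 0, "az": 6, "jaw": 255}, {"tx": 0, "ty": 0, "tz": 0, "ax": 0, "ay": 0, "az": 6, "jaw": 255}, {"tx": 0, "ty": 0, "tz": 0, "ax": 0, "ay": 0, "az": 6, "jaw": 255}, {"tx": 0, "ty": 0, "tz": 0, "ax": 0, "ay": 0, "az": 6, "jaw": 255}, {"tx": 0, "ty": 0, "tz": 0, "ax": 0, "ay": 0, "az": 6, "jaw": 255}, {"tx": 0, "ty": 0, "tz": 0, "ax": 0, "ay": 0, "az": 6, "jaw": 255}, {"tx": 0, "ty": 0, "tz": 0, "ax": 0, "ay": 0, "az": 6, "jaw": 255}, {"tx": 0, "ty": 0, "tz": 0, "ax": 0, "ay": 0, "az": 6, "jaw": 255}]'

```text
time: 14.55
tool_pos: [0.5779, -0.2239, 0.0815]
tool_rot: [0.003, 0.506, 0.862, -0.003]
contact_force: [-0.4, -0.7, -0.3]
gripper_width: 0.148
```

```bash
python3 - <<'E'
from h import *
grab('side','s14');crop('s14',270,120,400,250,5,'c25');plan(.5785,-.222,.0815,-40.8,12,255,flip=1);print(manip.state()['ft_torque'])
E
```

```text
t 14.6 p [ 0.5778 -0.2238  0.0814] yaw_y 28.99 zax [ 0.0014 -0.008  -1.    ] F [ 0.7 -1.4  0.2] w 0.148 j [-0.49  0.17  1.75 -0.01  1.22 -0.99]
turn [ 0.14  0.48 69.79]
{"tx":0.0001,"ty":0.0001,"tz":-0.0000,"ax":0.0,"ay":0.0,"az":5.8,"jaw":255},
{"tx":0.0001,"ty":0.0001,"tz":-0.0000,"ax":0.0,"ay":0.0,"az":5.8,"jaw":255},
{"tx":0.0001,"ty":0.0001,"tz":-0.0000,"ax":0.0,"ay":0.0,"az":5.8,"jaw":255},
{"tx":0.0001,"ty":0.0001,"tz":-0.0000,"ax":0.0,"ay":0.0,"az":5.8,"jaw":255},
{"tx":0.0001,"ty":0.0001,"tz":-0.0000,"ax":0.0,"ay":0.0,"az":5.8,"jaw":255},
{"tx":0.0002,"ty":0.0001,"tz":-0.0000,"ax":0.0,"ay":0.0,"az":5.8,"jaw":255},
{"tx":0.0002,"ty":0.0000,"tz":-0.0000,"ax":0.0,"ay":0.0,"az":5.8,"jaw":255},
{"tx":0.0002,"ty":0.0000,"tz":-0.0000,"ax":0.0,"ay":0.0,"az":5.8,"jaw":255},
{"tx":0.0002,"ty":0.0000,"tz":-0.0000,"ax":0.0,"ay":0.0,"az":5.8,"jaw":255},
{"tx":0.0002,"ty":-0.0000,"tz":-0.0000,"ax":0.0,"ay":0.0,"az":5.8,"jaw":255},
{"tx":0.0002,"ty":-0.0000,"tz":-0.0000,"ax":0.0,"ay":0.0,"az":5.8,"jaw":255},
{"tx":0.0002,"ty":-0.0000,"tz":-0.0000,"ax":0.0,"ay":0.0,"az":5.8,"jaw":255},
[ 0.10978911  0.10324498 -0.10362248]
```

View pics/c25.png

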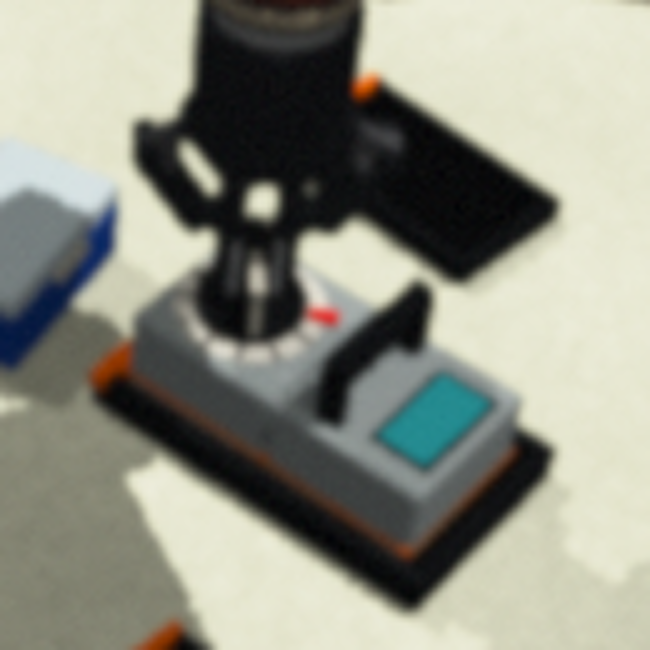

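Turning cleanly and the reader hasn't moved. Continuing with the last 70°.

move_arm --rows '[{"tx": 0.001, "ty": 0, "tz": 0, "ax": 0, "ay": 0.2, "az": 6, "jaw": 255}, {"tx": 0, "ty": 0, "tz": 0, "ax": 0, "ay": 0.2, "az": 6, "jaw": 255}, {"tx": 0, "ty": 0, "tz": 0, "ax": 0, "ay": 0, "az": 6, "jaw": 255}, {"tx": 0, "ty": 0, "tz": 0, "ax": 0, "ay": 0, "az": 6, "jaw": 255}, {"tx": 0, "ty": 0, "tz": 0, "ax": 0, "ay": 0, "az": 6, "jaw": 255}, {"tx": 0, "ty": 0, "tz": 0, "ax": 0, "ay": 0, "az": 6, "jaw": 255}, {"tx": 0, "ty": 0, "tz": 0, "ax": 0, "ay": 0, "az": 6, "jaw": 255}, {"tx": 0, "ty": 0, "tz": 0, "ax": 0, "ay": 0, "az": 6, "jaw": 255}, {"tx": 0, "ty": 0, "tz": 0, "ax": 0, "ay": 0, "az": 6, "jaw": 255}, {"tx": 0, "ty": 0, "tz": 0, "ax": 0, "ay": 0, "az": 6, "jaw": 255}, {"tx": 0, "ty": 0, "tz": 0, "ax": 0, "ay": 0, "az": 6, "jaw": 255}]'

```text
time: 15.7
tool_pos: [0.5763, -0.2237, 0.0815]
tool_rot: [0.001, 0.9, 0.436, -0.002]
contact_force: [-1.6, 0.6, -0.2]
gripper_width: 0.149
```

```bash
python3 - <<'E'
from h import *
plan(.5785,-.222,.0815,-40.8,1,255,flip=1);print(manip.state()['ft_torque'])
grab('wrist','w15')
E
```

```text
t 15.7 p [ 0.5763 -0.2237  0.0815] yaw_y -38.35 zax [-0.0033 -0.0028 -1.    ] F [-1.6  0.6 -0.2] w 0.149 j [-0.49  0.17  1.74 -0.    1.23  0.18]
turn [-0.04  0.24  2.45]
{"tx":0.0027,"ty":0.0007,"tz":-0.0000,"ax":-0.0,"ay":0.2,"az":2.5,"jaw":255},
[0.20679283 0.08955974 0.01088543]
```

View pics/w15.png

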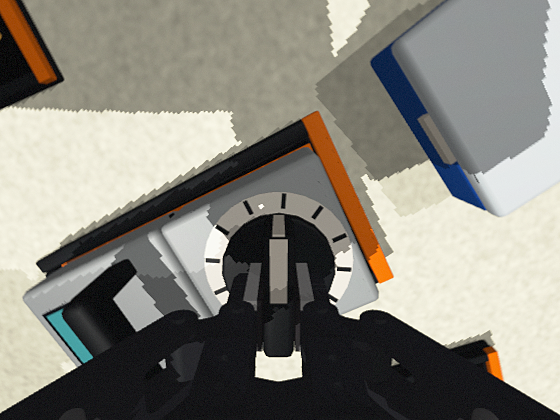

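move_arm --rows '[{"tx": 0.001, "ty": 0, "tz": 0, "ax": 0, "ay": 0, "az": 2.5, "jaw": 255}, {"tx": 0, "ty": 0, "tz": 0, "ax": 0, "ay": 0, "az": 0, "jaw": 255}, {"tx": 0, "ty": 0, "tz": 0, "ax": 0, "ay": 0, "az": 0, "jaw": 130}, {"tx": 0, "ty": 0, "tz": 0, "ax": 0, "ay": 0, "az": 0, "jaw": 110}, {"tx": 0, "ty": 0, "tz": 0, "ax": 0, "ay": 0, "az": 0, "jaw": 110}, {"tx": 0, "ty": 0, "tz": 0, "ax": 0, "ay": 0, "az": 0, "jaw": 110}, {"tx": 0, "ty": 0, "tz": -0.015, "ax": 0, "ay": 0, "az": 0, "jaw": 110}, {"tx": 0, "ty": 0, "tz": -0.025, "ax": 0, "ay": 0, "az": 0, "jaw": 110}, {"tx": 0, "ty": 0, "tz": -0.035, "ax": 0, "ay": 0, "az": 0, "jaw": 110}, {"tx": 0, "ty": 0, "tz": -0.035, "ax": 0, "ay": 0, "az": 0, "jaw": 110}, {"tx": 0, "ty": 0, "tz": -0.03, "ax": 0, "ay": 0, "az": 0, "jaw": 110}, {"tx": 0, "ty": 0, "tz": 0, "ax": 0, "ay": 0, "az": 0, "jaw": 110}]'

```text
time: 16.95
tool_pos: [0.5777, -0.2229, 0.2325]
tool_rot: [0.002, 0.907, 0.421, -0.001]
contact_force: [0.5, -0.0, 0.1]
gripper_width: 0.567
```

```bash
python3 - <<'E'
from h import *
st();grab('wrist','w16');grab('side','s16');crop('s16',270,120,400,250,5,'c27')
E
```

```text
t 16.95 p [ 0.5777 -0.2229  0.2325] yaw_y -40.24 zax [-3.0e-04 -5.1e-03 -1.0e+00] F [ 0.5 -0.   0.1] w 0.567 j [-0.49  0.04  1.63 -0.    1.48  0.22]
```

View pics/w16.png

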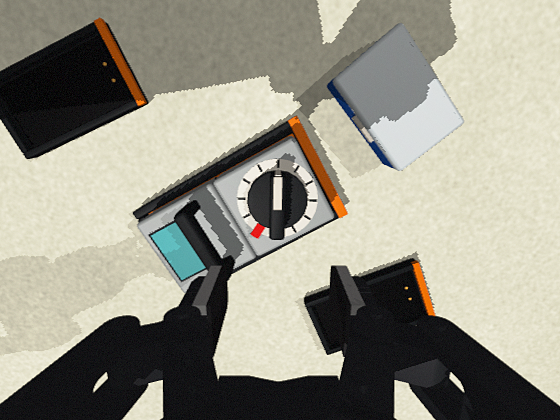

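View pics/c27.png

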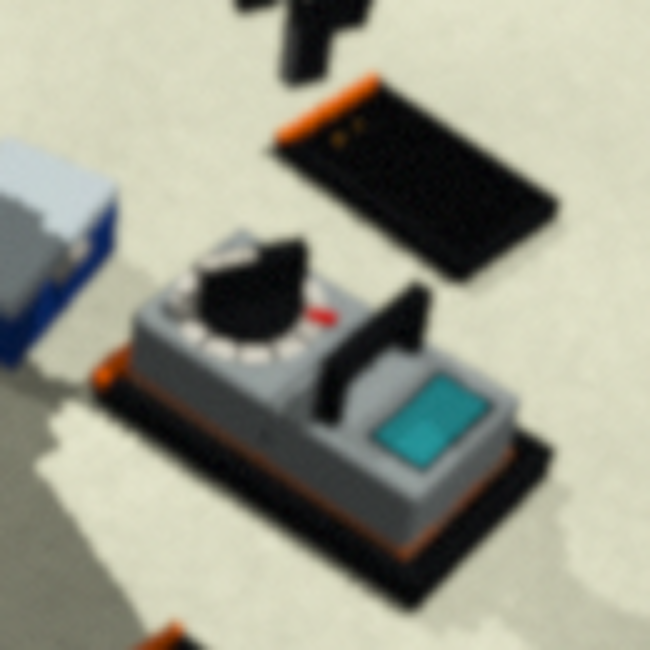

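```bash
python3 - <<'E'
from h import *
crop('w16',130,110,350,290,3.6,'c28')
E
```

```text
(no output)
```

View pics/c28.png

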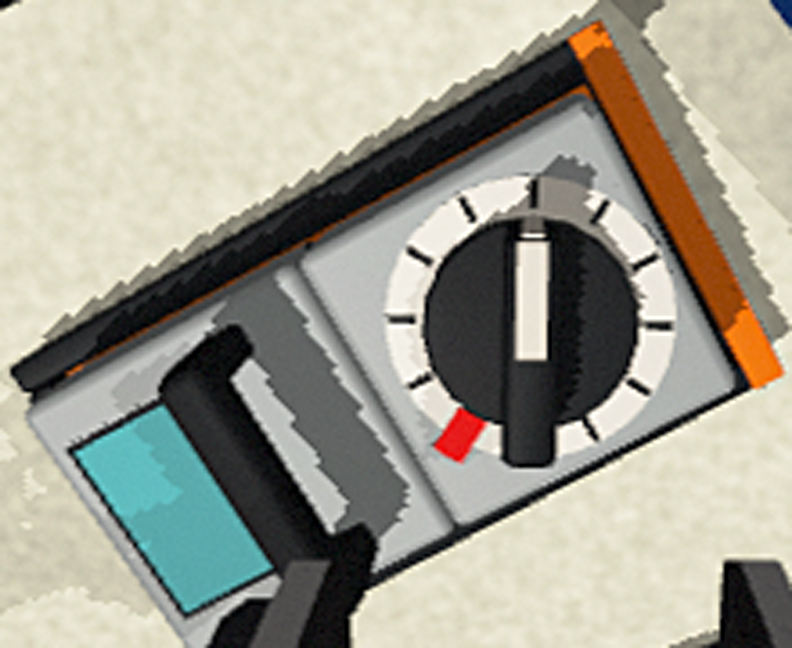

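```bash
python3 - <<'E'
from h import *
f=lambda u,v,z: ray('w16',130+u/3.6,110+v/3.6,z)
print('dial plate',f(530,318,.067),'ticks5',f(535,193,.067))
st();print(manip.job_done());st()
E
```

```text
dial plate [ 0.57776609 -0.22128309  0.067     ] ticks5 [ 0.60026417 -0.19668063  0.067     ]
t 17.05 p [ 0.5758 -0.2219  0.2273] yaw_y -40.25 zax [-0.0068 -0.0016 -1.    ] F [ 0.1  0.1 -0.3] w 0.568 j [-0.49  0.04  1.63 -0.    1.47  0.22]
the job is handed in; nothing more can be done
None
the job is handed in; nothing more can be done
```

I lifted the reader by its handle, set it into the largest dock with its dial at the orange end, and let go. I then gripped the dial at the red stop (click 0), turned it 150° clockwise, let go and handed the job in at about 17 s. No verdict was reported.

**Last checks:**
- **Dial:** the final wrist picture shows the pointer on the fifth tick from the red mark.
- **Reader position:** it sat level, with about 5 mm of gap at each end before release. The dial centre measured (0.578, -0.221) against an expected (0.577, -0.2235), within about 3 mm.
- **Seating height:** the gripper stood exactly 10 mm higher at release than when it gripped the reader on the bench. That matches the dock floor height.
- **Clearance:** the gripper was clear, with forces near zero. The bottle, jar and tip box were never approached.

**One disagreement:** the orange line on the reader measured about 10 mm higher than its underside should be in the wrist pictures. I took the line to sit a little above the underside. I judged the seating by gripper height and contact force instead.

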